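# Nest the plaster sleeves loosely and probe the stacks

## Robot

A 6-joint arm with a two-finger parallel gripper is mounted at the origin on the work surface. World frame = base frame: x ahead of the robot, y to its left, z up, the work surface at z = 0. Lengths are in m, angles in rad, forces in N, time in s.
With the tool pointing down it reaches from about 0.275 to 1 m from the base axis. Payload 8.4 kg.
Tool frame: the origin (TCP) lies on the centre line of the jaws, within the pads' length; the fingertips stand 8 mm ahead of it and the grasp point (between the pads) lies 11 mm behind it; z points along the fingers, x is the direction in which the jaws open and shut, and the axes are right-handed (so a half turn about z gives the same grasp; the last joint's range is limited). The gripper opens to 85 mm and grips with 20 to 120 N. Pads are 22 mm wide; open, the fingers measure 114 mm over their backs; the gripper's body (76 mm by 85 mm) begins 54 mm behind the grasp point. The pads swing forward as they close: fully open they stand 13 mm farther back than shut.
Start: joints at [-1.297, 0.353, 1.633, -0, 1.155, -0.002], TCP at [0.17, -0.601, 0.239] pointing down, gripper open.
Joint ranges: [-2.63, 2.63], [-0.92, 2.1], [0.06, 2.66], [-1.3, 4.44], [0, 2.69], [-3.02, 3.02]. Speed limits (rad/s): [2.22, 2.22, 2.79, 3.14, 3.14, 3.14].

## Interface

Orientations are given as [roll, pitch, yaw] about the fixed x, y, z axes, in that order (R = Rz(yaw) Ry(pitch) Rx(roll)).
In Python, from workcell import env gives the robot as it stands.
- The arm moves only by the tool move_arm, never from a script. Its argument "motion" is one flat list of numbers, 4 for each row, row after row: the shift along the tool's x, y, z in m, then the turn about the tool's z in degrees. In form: [dx, dy, dz, twist, dx, dy, dz, twist, ...]. A call has exactly 5 rows; each row is the pose to reach, as a shift and turn from the pose commanded when the call began, along the tool's axes at that moment; what a row does not reach only later rows make up. A row lasts 1/12 s, in which the tool goes at most 41.7 mm and 7.16 degrees, less where a joint would pass 70% of its speed; a pose out of reach is approached as far as the arm can. A call with a gripper value outside its range is refused whole. "claw" is the closure, from 0 (fully open) to 1 (shut), set as the call begins (left out, the last holds). The fingers move at their own pace and stop on an object; the grip force is fixed at half the most. Time passes only in rows, so rows that repeat a pose let the fingers close, or fill a call up. It gives the time, the measured TCP pose, the force and the opening at its end, in the units of the state.
- env.sense(): the state, without advancing time (a new reading comes with each control period).
- env.camera(name): name is "scene" or "top"; returns (picture, depth): 384x512x3 uint8, blue, green, red; 384x512 float32, m along the optical axis (not along the pixel's ray), 0 where there is no reading.
- env.camera_info(name): a dict with "K" (3x3 intrinsics, pixels), "k1" (the pictures are not rectified: a ray, as slopes to the right and down, at radius r is drawn at 1 + k1 r^2 times it, then the intrinsics apply), "origin" and "orientation" of the camera in the world. Camera axes: x right, y up, looking along -z (the intrinsics and any distortion apply to the point x, -y, -z); pixel columns grow to the right and rows downward; lengths in m; the calibration is good to about 2 mm. A picture is of the moment at which its call begins. camera_info takes no time and is no camera call.
- env.finish_job(): hands the job in, once; it reports no verdict.
The state is a dict: "time": time; "q": joint angles; "qd": joint speeds; "joint_efforts": joint torques, N m; "position": TCP position; "orientation": TCP orientation; "ft_force": force on the tool from outside, world axes, zero at the start; "torque": the same for the moment, N m; "grip_width": finger opening in m.
Only numpy, scipy, OpenCV 4.12 (cv2) and the standard library are available. Lean on these libraries where they do the work, as an engineer would, in place of code of your own. Each camera call takes 0.05 s, during which the arm holds its last target. There are 200 camera calls.

## Task

Put all the plaster sleeves away in two stacks, the large ones over the cone of the large stand and the small ones over the cone of the small stand: each is lowered just until it rests on the taper of what is below it, never dropped or pressed down, so that none jams. Then take the touch probe and lightly touch its tip to the dot on the short stud of the gauge block, next the tall stud, next the top of the large stack, next the top of the small stack. Last, hang the probe upright in its rest again; leave the pots and the jar where they are.

Things in the scene. Friction and masses are not known exactly. Their poses are not given: they have to be found in the camera images.
- gauge: Fixed grey gauge block, 90 mm (x) by 120 mm (y) by 30 mm high, with two upright steel studs 24 mm across on top, 70 mm apart along its y axis: one short, one tall. Origin at the centre of the underside, z up.
- low_stud (a point): Test point: dark dot at the centre of the flat top of the short stud, 42 mm above the table.
- high_stud (a point): Test point: dark dot at the centre of the flat top of the tall stud, 75 mm above the table.
- rest: Fixed probe rest: wooden foot 100 x 110 mm, two posts and on them a level aluminium plate 75 x 110 mm and 8 mm thick, its top 80 mm above the table, with a 35 mm round hole in the middle. Origin at the centre of the underside, z up.
- rest_hole (a point): Centre of the hole of the probe rest, level with the plate's top, 80 mm above the table.
- probe_grip (a point): Loose touch probe, 123 mm long, 120 g, hanging upright in its rest by its collar. This point: on its axis, half-way up the round black handle (26 mm across, 62 mm long, its top 31 mm above). z runs up the probe, away from the tip.
- probe_tip (a point): Lowest point of the 12 mm steel ball at the probe's lower end, on its axis, 92 mm below probe_grip. A steel stem 11 mm across runs from it up to a collar 48 mm across, 6 mm thick, whose underside is 55 mm above the tip.
- large_stand: Fixed stand for large sleeves: wooden foot 100 mm across, 8 mm thick, on it a solid white plaster cone, 84 mm across below, 62 mm at its flat top, 68 mm above the table. Origin: centre of the underside, z up. A large sleeve set over the cone rests on the taper, its mouth's edge about 42 mm above the table; each further one rests about 37 mm above the last.
- small_stand: Fixed stand for small sleeves: wooden foot 100 mm across, 8 mm thick, on it a solid white plaster cone, 66 mm across below, 44 mm at its flat top, 68 mm above the table. Origin: centre of the underside, z up. A small sleeve set over the cone rests on the taper, its mouth's edge about 42 mm above the table; each further one rests about 37 mm above the last.
- large1_mid (a point): A large white plaster sleeve, loose, 0.20 kg, one of up to 3 alike (some absent), mouth down: a hollow cone 84 mm across at the open mouth, 62 mm at the shoulder 60 mm higher, wall 6 mm, 55 mm deep inside; on top a solid round stem 34 mm across, 26 mm tall; 86 mm high in all. This point: on its axis half-way up, 43 mm above the mouth's edge; z runs up to the stem.
- large1_top (a point): Test point: dark dot at the centre of the stem's flat top, 43 mm above large1_mid.
- large2_mid (a point): A large white plaster sleeve, loose, 0.20 kg, one of up to 3 alike (some absent), mouth down: a hollow cone 84 mm across at the open mouth, 62 mm at the shoulder 60 mm higher, wall 6 mm, 55 mm deep inside; on top a solid round stem 34 mm across, 26 mm tall; 86 mm high in all. This point: on its axis half-way up, 43 mm above the mouth's edge; z runs up to the stem.
- large2_top (a point): Test point: dark dot at the centre of the stem's flat top, 43 mm above large2_mid.
- large3_mid (a point): A large white plaster sleeve, loose, 0.20 kg, one of up to 3 alike (some absent), mouth down: a hollow cone 84 mm across at the open mouth, 62 mm at the shoulder 60 mm higher, wall 6 mm, 55 mm deep inside; on top a solid round stem 34 mm across, 26 mm tall; 86 mm high in all. This point: on its axis half-way up, 43 mm above the mouth's edge; z runs up to the stem.
- large3_top (a point): Test point: dark dot at the centre of the stem's flat top, 43 mm above large3_mid.
- small1_mid (a point): A small white plaster sleeve, loose, 0.15 kg, one of up to 3 alike (some absent), mouth down: a hollow cone 66 mm across at the open mouth, 44 mm at the shoulder 60 mm higher, wall 6 mm, 55 mm deep inside; on top a solid round stem 28 mm across, 26 mm tall; 86 mm high in all. This point: on its axis half-way up, 43 mm above the mouth's edge; z runs up to the stem.
- small1_top (a point): Test point: dark dot at the centre of the stem's flat top, 43 mm above small1_mid.
- small2_mid (a point): A small white plaster sleeve, loose, 0.15 kg, one of up to 3 alike (some absent), mouth down: a hollow cone 66 mm across at the open mouth, 44 mm at the shoulder 60 mm higher, wall 6 mm, 55 mm deep inside; on top a solid round stem 28 mm across, 26 mm tall; 86 mm high in all. This point: on its axis half-way up, 43 mm above the mouth's edge; z runs up to the stem.
- small2_top (a point): Test point: dark dot at the centre of the stem's flat top, 43 mm above small2_mid.
- small3_mid (a point): A small white plaster sleeve, loose, 0.15 kg, one of up to 3 alike (some absent), mouth down: a hollow cone 66 mm across at the open mouth, 44 mm at the shoulder 60 mm higher, wall 6 mm, 55 mm deep inside; on top a solid round stem 28 mm across, 26 mm tall; 86 mm high in all. This point: on its axis half-way up, 43 mm above the mouth's edge; z runs up to the stem.
- small3_top (a point): Test point: dark dot at the centre of the stem's flat top, 43 mm above small3_mid.
- brown_pot: Bystander: brown earthenware pot, 88 mm across, 100 mm high. Origin at the centre of the underside.
- cream_pot: Bystander: cream pot, 84 mm across, 85 mm high. Origin at the centre of the underside.
- paint_jar: Bystander: white paint jar, 60 mm across, 100 mm high. Origin at the centre of the underside.

How it is judged:
On the way, in this order (a step that is already met when the one before it is completed fails the run):
1. every sleeve stands nested over the cone of the stand of its size, upright and let go (horizontal distance between each of large1_mid, large2_mid, large3_mid and large_stand below 0.01 m and angle between each of large1_mid, large2_mid, large3_mid, small1_mid, small2_mid, small3_mid's own z axis and vertical below 0.09 rad and height (world z) of each of large1_top, large2_top, large3_top, small1_top, small2_top, small3_top below 0.225 m and contact force between the fingers and large1 below 0.2 N and linear speed of each of large1, large2, large3, small1, small2, small3 below 0.02 m/s and contact force between the fingers and large2 below 0.2 N and contact force between the fingers and large3 below 0.2 N and horizontal distance between each of small1_mid, small2_mid, small3_mid and small_stand below 0.01 m and contact force between the fingers and small1 below 0.2 N and contact force between the fingers and small2 below 0.2 N and contact force between the fingers and small3 below 0.2 N), for 0.3 s.
2. the probe's tip touches the dot on the short stud (distance between probe_tip and low_stud below 0.008 m and contact force between probe and gauge above 0.2 N), for 0.05 s.
3. the probe's tip touches the dot on the tall stud (distance between probe_tip and high_stud below 0.008 m and contact force between probe and gauge above 0.2 N), for 0.05 s.
4. the probe's tip touches the dot on top of the stack of large sleeves (((distance between probe_tip and large1_top below 0.008 m and contact force between probe and large1 above 0.2 N) or (distance between probe_tip and large2_top below 0.008 m and contact force between probe and large2 above 0.2 N) or (distance between probe_tip and large3_top below 0.008 m and contact force between probe and large3 above 0.2 N))), for 0.05 s.
5. the probe's tip touches the dot on top of the stack of small sleeves (((distance between probe_tip and small1_top below 0.008 m and contact force between probe and small1 above 0.2 N) or (distance between probe_tip and small2_top below 0.008 m and contact force between probe and small2 above 0.2 N) or (distance between probe_tip and small3_top below 0.008 m and contact force between probe and small3 above 0.2 N))), for 0.05 s.
At the end, for the whole second after the job is handed in: Every sleeve present is nested over the cone of the stand of its size, its axis within 10 mm of the stand's, upright within 5 degrees, still and released; the probe hangs upright (within 6 degrees) in the hole of its rest, collar on the plate, released (all of step 1 and horizontal distance between probe_tip and rest_hole below 0.016 m and angle between probe_grip's own z axis and vertical below 0.1 rad and z of probe_tip in the frame of rest_hole between -0.06 and -0.05 m and linear speed of probe below 0.02 m/s and contact force between the fingers and probe below 0.2 N); the robot touches nothing.
It fails at once if a sleeve is dropped or pressed onto the stand or another sleeve with more than 70 N in all, or a stack is pressed so (it jams) (contact force between large1 and large2 above 70 N or contact force between any of large1, large2 and large3 above 70 N or contact force between small1 and small2 above 70 N or contact force between any of small1, small2 and small3 above 70 N or contact force between any of large1, large2, large3 and large_stand above 70 N or contact force between any of small1, small2, small3 and small_stand above 70 N).
It fails at once if a sleeve in the fingers bears on the stand or another sleeve with more than 35 N, all contacts on the taper added up (it is being pressed down and wedges) ((contact force between the fingers and large1 above 3 N and (contact force between large1 and large_stand above 35 N or contact force between large1 and large2 above 35 N or contact force between large1 and large3 above 35 N)) or (contact force between the fingers and large2 above 3 N and (contact force between large2 and large_stand above 35 N or contact force between large2 and large1 above 35 N or contact force between large2 and large3 above 35 N)) or (contact force between the fingers and large3 above 3 N and (contact force between large3 and large_stand above 35 N or contact force between large3 and large1 above 35 N or contact force between large3 and large2 above 35 N)) or (contact force between the fingers and small1 above 3 N and (contact force between small1 and small_stand above 35 N or contact force between small1 and small2 above 35 N or contact force between small1 and small3 above 35 N)) or (contact force between the fingers and small2 above 3 N and (contact force between small2 and small_stand above 35 N or contact force between small2 and small1 above 35 N or contact force between small2 and small3 above 35 N)) or (contact force between the fingers and small3 above 3 N and (contact force between small3 and small_stand above 35 N or contact force between small3 and small1 above 35 N or contact force between small3 and small2 above 35 N))).
It fails at once if the probe is pressed with more than 30 N on a stud or a sleeve (contact force between probe and gauge above 30 N or contact force between probe and large1 above 30 N or contact force between probe and large2 above 30 N or contact force between probe and large3 above 30 N or contact force between probe and small1 above 30 N or contact force between probe and small2 above 30 N or contact force between probe and small3 above 30 N).
It fails at once if a pot or the jar is shifted more than 30 mm or tipped (distance of any of brown_pot, cream_pot, paint_jar from where it was at the start of the episode above 0.03 m or angle between any of brown_pot, cream_pot, paint_jar's own z axis and vertical above 0.3 rad).
Of large1, large2, large3, small1, small2, small3 only 4 to 6 are there at a start; the rules pass over those that are not, and their reading is None.
At some moment in a run one of large1, large2, large3, small1, small2, small3 may be knocked a few centimetres aside while the robot is not near it.
It also fails if it takes over 210 s, if anything falls off the work surface, if the arm or the gripper's body presses on something with over 40 N, if the wrist force passes 120 N, or if a joint passes its speed limit or range.

## Working session

There is one attempt and no reset: what is moved stays moved. The work goes in short steps, Python scripts to look and compute and a tool call to move; the robot and the scene stay as the last step left them, time stands still between calls to the robot, and variables do not carry over. Pictures are saved under pics/ and viewed, about 12 in all and at most 16, crops included, and the job is handed in when it is done.

Besides the shell and the picture viewer there is one more tool, called as name(argument=value, ...) on one line, values as JSON. move_arm: Moves the arm, as the interface text tells. Its arguments: {"type":"object","properties":{"motion":{"type":"array"},"claw":{"type":"number"}},"required":["motion"]}

```bash
ls; mkdir -p pics
python3 - <<'E'
from workcell import env
import cv2, numpy as np
print(env.sense())
for n in ("scene","top"):
    p,d=env.camera(n); cv2.imwrite(f"pics/{n}0.png",p); np.save(f"{n}0.npy",d); print(n,env.camera_info(n))
a=cv2.imread("pics/scene0.png");b=cv2.imread("pics/top0.png")
E
```

```text
pics
{'time': 0.0, 'q': array([-1.29740468e+00,  3.53669983e-01,  1.63413759e+00,  1.23857539e-05,
        1.15519557e+00, -2.41087905e-03]), 'qd': array([ 1.03886045e-03,  3.91124895e-05,  6.38274533e-04,  3.33172957e-04,
       -3.32956120e-04,  6.63047050e-04]), 'joint_efforts': array([ 3.64113279e-03, -6.05240679e+01, -3.42061400e+01,  2.20822194e-04,
        9.33312171e-03, -6.03003599e-06]), 'position': array([ 0.17007058, -0.60093069,  0.23854656]), 'orientation': array([-3.14157793e+00,  1.41045540e-03, -1.29499880e+00]), 'ft_force': array([ 0.35762149, -0.33704668,  0.09796216]), 'torque': array([-0.01672587,  0.04187289, -0.00751922]), 'grip_width': 0.08528366582662715}
scene {'K': array([[442.61763906,   0.        , 249.83014835],
       [  0.        , 442.61763906, 195.73264059],
       [  0.        ,   0.        ,   1.        ]]), 'k1': -0.16490157866340469, 'origin': array([ 1.50412223, -0.22101842,  0.98861777]), 'orientation': array([0.80019096, 0.01437123, 1.33089024])}
top {'K': array([[477.85355017,   0.        , 251.68967676],
       [  0.        , 477.85355017, 187.30481765],
       [  0.        ,   0.        ,   1.        ]]), 'k1': 0.05943481864678821, 'origin': array([ 0.35553725, -0.01485636,  1.43493142]), 'orientation': array([ 0.17179288,  0.01134477, -1.57225033])}
```

View pics/scene0.png

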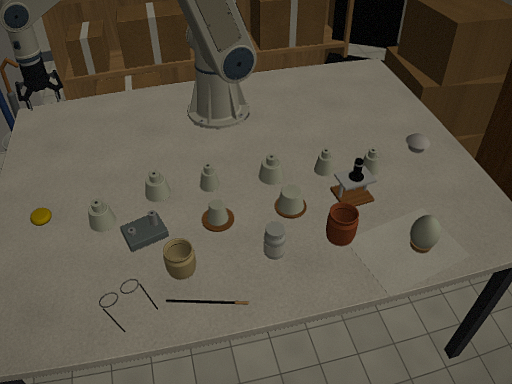

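View pics/top0.png

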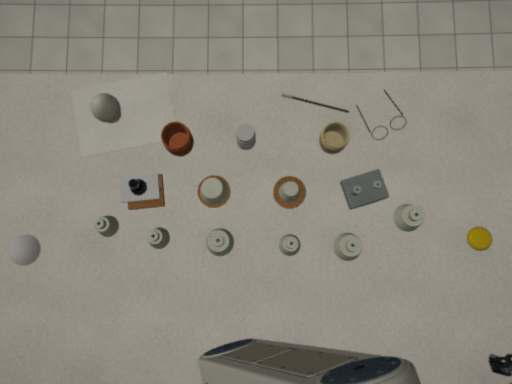

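The scene shows six sleeves. In the top view:
- **Large sleeves:** (219,241), (349,246) and (409,216).
- **Small sleeves:** (105,225), (158,237) and (290,243).
- **Stands:** large at (213,190), small at (290,191).
- **Gauge and probe:** gauge at (365,189), probe at (138,186).

Next I'll measure all of these from the depth in both views.

```bash
cat > h.py <<'E'
from workcell import env
import cv2, numpy as np
from scipy.spatial.transform import Rotation as Ro
def cloud(n,d):
    """HxWx3 world points from a depth picture"""
    c=env.camera_info(n); h,w=d.shape
    uv=np.stack(np.meshgrid(np.arange(w),np.arange(h)),-1).reshape(-1,1,2).astype(np.float64)
    s=cv2.undistortPoints(uv,c["K"],np.array([c["k1"],0,0,0,0.]),criteria=None if 0 else (3,50,1e-10)) if 0 else cv2.undistortPointsIter(uv,c["K"],np.array([c["k1"],0,0,0,0.]),None,None,(3,50,1e-10))
    s=s.reshape(h,w,2)
    P=np.stack([s[...,0]*d,-s[...,1]*d,-d],-1)
    W=P@Ro.from_euler("xyz",c["orientation"]).as_matrix().T+c["origin"]
    W[d<=0]=np.nan
    return W
def project(n,p):
    c=env.camera_info(n)
    q=(np.atleast_2d(p)-c["origin"])@Ro.from_euler("xyz",c["orientation"]).as_matrix()
    q=q*[1,-1,-1]
    return cv2.projectPoints(q.reshape(-1,1,3),np.zeros(3),np.zeros(3),c["K"],np.array([c["k1"],0,0,0,0.]))[0].reshape(-1,2)
def cap(W,xy,rad,z,dz=0.006):
    """centre (min enclosing circle & median height) of the surface near height z around xy"""
    m=np.isfinite(W[...,2])&(np.hypot(W[...,0]-xy[0],W[...,1]-xy[1])<rad)&(abs(W[...,2]-z)<dz)
    p=W[m]
    if len(p)<5: return None
    c,r=cv2.minEnclosingCircle(p[:,:2].astype(np.float32))
    return np.round([*p[:,:2].mean(0),np.median(p[:,2]),*c,r,len(p)],4)
def shot(n):
    p,d=env.camera(n); return p,cloud(n,d)
E
python3 - <<'E'
from h import *
W={n:cloud(n,np.load(n+"0.npy")) for n in("scene","top")}
print("table z",[ (n,np.nanmedian(W[n][...,2])) for n in W])
T=W["top"]
for nm,(u,v) in dict(S1=(105,225),S2=(158,237),L1=(219,241),S3=(290,243),L2=(349,246),L3=(409,216),LS=(213,190),SS=(290,191),g1=(357,190),g2=(377,184),probe=(138,186),jar=(246,136),brown=(177,139),cream=(334,138)).items():
    p=T[v-14:v+15,u-14:u+15].reshape(-1,3); p=p[np.isfinite(p[:,2])]
    z=np.percentile(p[:,2],99); q=p[p[:,2]>z-.006].mean(0)
    print(nm,np.round(q,3),"zmax",round(z,4))
    for n in W: print("   ",n,cap(W[n],q[:2],.05,z))
E
```

```text
table z [('scene', np.float64(0.0009460538897203552)), ('top', np.float64(-0.0008421300825355305))]
S1 [0.489 0.433 0.086] zmax 0.0883
    scene [4.919e-01 4.308e-01 8.590e-02 4.923e-01 4.346e-01 1.610e-02 3.600e+01]
    top [4.888e-01 4.325e-01 8.550e-02 4.893e-01 4.326e-01 1.370e-02 6.000e+01]
S2 [0.452 0.278 0.086] zmax 0.0882
    scene [4.569e-01 2.785e-01 8.550e-02 4.554e-01 2.792e-01 1.530e-02 3.700e+01]
    top [4.518e-01 2.785e-01 8.570e-02 4.526e-01 2.776e-01 1.380e-02 6.400e+01]
L1 [0.439 0.097 0.087] zmax 0.0896
    scene [4.410e-01 9.490e-02 8.740e-02 4.409e-01 9.580e-02 1.920e-02 6.100e+01]
    top [4.392e-01 9.740e-02 8.630e-02 4.390e-01 9.670e-02 1.630e-02 8.000e+01]
S3 [ 0.43  -0.109  0.086] zmax 0.0889
    scene [ 4.321e-01 -1.116e-01  8.710e-02  4.315e-01 -1.106e-01  1.450e-02
  5.000e+01]
    top [ 4.305e-01 -1.093e-01  8.570e-02  4.307e-01 -1.086e-01  1.340e-02
  6.400e+01]
L2 [ 0.426 -0.28   0.087] zmax 0.0894
    scene [ 4.274e-01 -2.808e-01  8.850e-02  4.246e-01 -2.805e-01  2.000e-02
  7.300e+01]
    top [ 4.256e-01 -2.803e-01  8.670e-02  4.258e-01 -2.794e-01  
[... 1198 characters left out ...]
01]
    top [5.925e-01 3.247e-01 1.479e-01 5.919e-01 3.251e-01 1.290e-02 6.100e+01]
jar [0.748 0.018 0.102] zmax 0.1056
    scene [7.512e-01 1.720e-02 1.017e-01 7.513e-01 1.760e-02 2.730e-02 2.060e+02]
    top [7.485e-01 1.790e-02 1.013e-01 7.494e-01 2.030e-02 2.620e-02 1.170e+02]
brown [0.73  0.217 0.101] zmax 0.1036
    scene [7.316e-01 2.220e-01 1.002e-01 7.417e-01 2.213e-01 4.180e-02 1.200e+02]
    top [7.363e-01 2.213e-01 1.001e-01 7.408e-01 2.221e-01 4.110e-02 9.800e+01]
cream [ 0.742 -0.245  0.086] zmax 0.0887
    scene [ 7.448e-01 -2.445e-01  8.550e-02  7.454e-01 -2.457e-01  4.070e-02
  1.540e+02]
    top [ 7.468e-01 -2.453e-01  8.570e-02  7.446e-01 -2.444e-01  4.020e-02
  1.110e+02]
```

Both views agree to about 3 mm, and the heights match the text. I'll turn the tool to yaw 0 so its axes line up with the world, then approach L3.

move_arm(motion=[-0.004,-0.037,0,-5,-0.008,-0.074,0,-10,-0.012,-0.11,0,-15,-0.016,-0.147,0,-20,-0.021,-0.184,0,-25], claw=0)

```text
time: 0.52
position: [0.3428, -0.5302, 0.239]
orientation: [-3.142, 0.001, -0.855]
ft_force: [0.4, -1.0, 0.3]
grip_width: 0.0853
```

move_arm(motion=[0,0,0,-5,0,0,0,-10,0,0,0,-15,0,0,0,-20,0,0,0,-25])

```text
time: 0.93
position: [0.3416, -0.5307, 0.2388]
orientation: [-3.141, 0.001, -0.418]
ft_force: [-0.8, 0.8, 0.9]
grip_width: 0.0853
```

move_arm(motion=[0,0,0,-5,0,0,0,-10,0,0,0,-15,0,0,0,-20,0,0,0,-24.2])

```text
time: 1.35
position: [0.3414, -0.5308, 0.2389]
orientation: [-3.141, 0.0, 0.005]
ft_force: [0.4, -0.6, 0.0]
grip_width: 0.0857
```

```bash
cat >> h.py <<'E'
from scipy.optimize import least_squares
def axis(W,xy,z0,rb,rt,R=.06,h=.06,lo=.006,hi=.056):
    """axis (x,y) of a cone of bottom radius rb at z0, rt at z0+h, from side-surface points"""
    m=np.isfinite(W[...,2])&(np.hypot(W[...,0]-xy[0],W[...,1]-xy[1])<R)&(W[...,2]>z0+lo)&(W[...,2]<z0+hi)
    p=W[m]; r=rb+(rt-rb)*(p[:,2]-z0)/h
    s=least_squares(lambda c:np.hypot(p[:,0]-c[0],p[:,1]-c[1])-r,xy,loss="soft_l1",f_scale=.002)
    return np.round([*s.x,np.std(s.fun),len(p)],4)
E
python3 - <<'E'
from h import *
for n in("scene","top"):
    p,W=shot(n); cv2.imwrite(f"pics/{n}1.png",p)
    print(n)
    for nm,xy,z0,L in (("LS",(.592,.116),.008,1),("SS",(.589,-.112),.008,0),("L1",(.44,.096),0,1),("L2",(.426,-.28),0,1),("L3",(.512,-.46),0,1),("S1",(.491,.433),0,0),("S2",(.454,.278),0,0),("S3",(.431,-.11),0,0)):
        print(nm,axis(W,xy,z0,*((.042,.031) if L else (.033,.022))), cap(W,xy,.05,.086)[:5] if z0==0 and cap(W,xy,.05,.086) is not None else "")
s=env.sense();print(s["time"],s["position"],s["orientation"],s["ft_force"])
E
```

```text
scene
LS [5.919e-01 1.156e-01 2.100e-03 3.590e+02] 
SS [ 5.884e-01 -1.138e-01  2.200e-03  2.810e+02] 
L1 [4.39e-01 9.55e-02 2.50e-03 3.24e+02] [0.4424 0.0946 0.0877 0.4409 0.0942]
L2 [ 4.247e-01 -2.806e-01  2.900e-03  3.560e+02] [ 0.4281 -0.2819  0.0879  0.4244 -0.2814]
L3 [ 5.118e-01 -4.613e-01  2.700e-03  3.870e+02] [ 0.5145 -0.4608  0.0873  0.5139 -0.4611]
S1 [4.893e-01 4.332e-01 3.100e-03 1.600e+02] [0.4913 0.4313 0.0857 0.4914 0.4335]
S2 [4.523e-01 2.793e-01 4.700e-03 2.490e+02] [0.456  0.2791 0.0848 0.4551 0.279 ]
S3 [ 4.302e-01 -1.116e-01  4.300e-03  2.570e+02] [ 0.433  -0.1119  0.0866  0.4301 -0.1111]
top
LS [5.927e-01 1.175e-01 4.500e-03 2.380e+02] 
SS [ 5.894e-01 -1.117e-01  4.100e-03  1.810e+02] 
L1 [4.399e-01 9.710e-02 4.200e-03 2.400e+02] [0.4391 0.0965 0.0851 0.4391 0.0965]
L2 [ 4.257e-01 -2.797e-01  4.400e-03  2.590e+02] [ 0.4258 -0.2801  0.0851  0.4255 -0.28  ]
L3 [ 5.117e-01 -4.611e-01  4.200e-03  2.910e+02] [ 0.5115 -0.4592  0.0863  0.5113 -0.4591]
S1 [4.892e-01 4.342e-01 4.000e-03 2.190e+02] [0.4892 0.4332 0.085  0.4899 0.4329]
S2 [4.530e-01 2.797e-01 4.400e-03 1.970e+02] [0.4526 0.2784 0.0854 0.4533 0.2786]
S3 [ 4.309e-01 -1.096e-01  5.600e-03  1.870e+02] [ 0.4304 -0.1088  0.0854  0.4307 -0.109 ]
1.45 [ 0.34139958 -0.53084248  0.2388615 ] [-3.14090934e+00  4.11244005e-04  1.28598689e-03] [ 0.62721208 -0.53803158 -0.61632343]
```

move_arm(motion=[0.035,-0.014,0,0,0.07,-0.028,0,0,0.105,-0.042,0,0,0.14,-0.056,0,0,0.1706,-0.0703,0,0])

```text
time: 1.87
position: [0.514, -0.4598, 0.2391]
orientation: [-3.141, -0.0, -0.003]
ft_force: [1.0, -0.9, 0.5]
grip_width: 0.0854
```

move_arm(motion=[0,0,0.033,0,0,0,0.066,0,0,0,0.1,0,0,0,0.13,0,0,0,0.13,0])

```text
time: 2.28
position: [0.509, -0.4577, 0.1025]
orientation: [-3.135, 0.008, -0.002]
ft_force: [-0.8, 1.3, -1.2]
grip_width: 0.0854
```

move_arm(motion=[0,0,0.015,0,0,0,0.028,0,0,0,0.036,0,0,0,0.036,0,0,0,0.036,0])

```text
time: 2.7
position: [0.5121, -0.4609, 0.0737]
orientation: [-3.142, 0.0, -0.001]
ft_force: [-0.8, -0.6, -0.6]
grip_width: 0.0851
```

move_arm(motion=[0,0,0,0,0,0,0,0,0,0,0,0,0,0,0,0,0,0,0,0], claw=1)

```text
time: 3.12
position: [0.5123, -0.461, 0.0742]
orientation: [3.141, -0.0, 0.0]
ft_force: [-1.3, 1.0, 3.4]
grip_width: 0.0323
```

move_arm(motion=[0,0,0,0,0,0,0,0,0,0,0,0,0,0,0,0,0,0,0,0])

```text
time: 3.53
position: [0.5123, -0.461, 0.0742]
orientation: [3.141, -0.001, -0.0]
ft_force: [-1.2, -0.3, 4.8]
grip_width: 0.0322
```

move_arm(motion=[0,0,-0.01,0,0,0,-0.04,0,0,0,-0.08,0,0,0,-0.11,0,0,0,-0.12,0])

```text
time: 3.95
position: [0.5139, -0.4623, 0.1992]
orientation: [3.137, -0.005, 0.0]
ft_force: [0.6, -1.6, -1.1]
grip_width: 0.0317
```

move_arm(motion=[0.003,-0.02,0,0,0.008,-0.058,0,0,0.013,-0.096,0,0,0.018,-0.134,0,0,0.024,-0.172,0,0])

```text
time: 4.37
position: [0.5353, -0.2869, 0.1925]
orientation: [-3.141, 0.001, -0.001]
ft_force: [1.0, 0.3, -1.6]
grip_width: 0.032
```

move_arm(motion=[0.005,-0.038,0,0,0.01,-0.076,0,0,0.015,-0.115,0,0,0.02,-0.153,0,0,0.026,-0.191,0,0])

```text
time: 4.78
position: [0.5613, -0.0958, 0.1927]
orientation: [-3.141, 0.001, -0.0]
ft_force: [0.9, 0.2, -1.2]
grip_width: 0.032
```

move_arm(motion=[0.006,-0.038,0,0,0.012,-0.076,0,0,0.018,-0.115,0,0,0.024,-0.153,0,0,0.03,-0.19,0,0])

```text
time: 5.2
position: [0.5915, 0.0942, 0.1927]
orientation: [3.141, 0.001, 0.0]
ft_force: [0.7, -0.7, -2.2]
grip_width: 0.0319
```

move_arm(motion=[0,-0.012,0,0,0,-0.024,0,0,0,-0.024,0,0,0,-0.024,0,0,0,-0.024,0,0])

```text
time: 5.62
position: [0.5918, 0.115, 0.193]
orientation: [3.141, 0.001, -0.001]
ft_force: [-0.0, 0.8, -2.4]
grip_width: 0.0324
```

Run:
```python
from h import *
s=env.sense();print(s["time"],s["position"],s["orientation"],s["ft_force"])
z0=s["position"][2]-.0735
for n in("scene","top"):
    p,W=shot(n); cv2.imwrite(f"pics/{n}2.png",p)
    print(n,"held",axis(W,s["position"][:2],z0,.042,.031),"LS",axis(W,(.592,.116),.008,.042,.031))
cv2.imwrite("pics/c2.png",cv2.resize(cv2.imread("pics/scene2.png")[100:260,200:400],None,fx=3,fy=3))
```

```text
5.6167 [0.59177149 0.1149594  0.19303833] [ 3.14102760e+00  6.35906473e-04 -7.15521248e-04] [-0.0456539   0.82663436 -2.41678653]
scene held [5.902e-01 1.136e-01 1.700e-03 4.160e+02] LS [5.920e-01 1.158e-01 2.100e-03 3.630e+02]
top held [5.914e-01 1.152e-01 1.800e-03 6.500e+01] LS [0.592 0.116   nan 0.   ]
  ret = _var(a, axis=axis, dtype=dtype, out=out, ddof=ddof,
  arrmean = um.true_divide(arrmean, div, out=arrmean,
  ret = ret.dtype.type(ret / rcount)
```

View pics/c2.png

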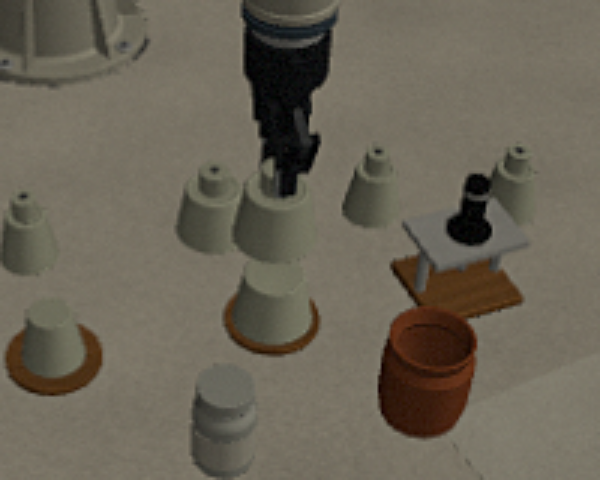

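The held sleeve (crop 275,215) hangs upright over the large stand. It sits about (1.6, 2.2) mm off in both views, so I'll correct that and lower.

move_arm(motion=[0.0016,-0.0022,0.01,0,0.0016,-0.0022,0.03,0,0.0016,-0.0022,0.05,0,0.0016,-0.0022,0.062,0,0.0016,-0.0022,0.062,0])

```text
time: 6.13
position: [0.5918, 0.1176, 0.128]
orientation: [3.141, 0.005, -0.001]
ft_force: [-0.5, 0.3, -2.5]
grip_width: 0.0317
```

move_arm(motion=[0,0,0.001,0,0,0,0.003,0,0,0,0.005,0,0,0,0.006,0,0,0,0.006,0])

```text
time: 6.55
position: [0.5939, 0.1185, 0.1257]
orientation: [-3.141, -0.001, 0.0]
ft_force: [0.3, 0.2, -2.2]
grip_width: 0.0317
```

move_arm(motion=[0,0,0.001,0,0,0,0.002,0,0,0,0.003,0,0,0,0.003,0,0,0,0.003,0])

```text
time: 6.97
position: [0.5936, 0.1184, 0.1222]
orientation: [3.142, 0.0, 0.0]
ft_force: [0.4, 0.8, -2.1]
grip_width: 0.0316
```

move_arm(motion=[0,0,0.0005,0,0,0,0.001,0,0,0,0.0015,0,0,0,0.0015,0,0,0,0.0015,0])

```text
time: 7.38
position: [0.5937, 0.1184, 0.1207]
orientation: [3.142, 0.0, 0.0]
ft_force: [-0.4, -0.8, -2.4]
grip_width: 0.0319
```

move_arm(motion=[0,0.0012,0,0,0,0.0012,0.0005,0,0,0.0012,0.001,0,0,0.0012,0.0015,0,0,0.0012,0.0015,0])

```text
time: 7.8
position: [0.5936, 0.1172, 0.1192]
orientation: [3.142, 0.0, -0.0]
ft_force: [-0.6, -0.3, -2.5]
grip_width: 0.0319
```

move_arm(motion=[0,0,0.0003,0,0,0,0.0006,0,0,0,0.001,0,0,0,0.001,0,0,0,0.001,0])

```text
time: 8.22
position: [0.5937, 0.1172, 0.1183]
orientation: [3.142, 0.0, 0.0]
ft_force: [0.3, -0.2, -1.8]
grip_width: 0.0321
```

move_arm(motion=[0,0,0.0002,0,0,0,0.0005,0,0,0,0.0005,0,0,0,0.0005,0,0,0,0.0005,0])

```text
time: 8.63
position: [0.5937, 0.1173, 0.1178]
orientation: [-3.142, 0.0, 0.0]
ft_force: [0.1, -0.3, -1.4]
grip_width: 0.0322
```

move_arm(motion=[0,0,0.0002,0,0,0,0.0005,0,0,0,0.0005,0,0,0,0.0005,0,0,0,0.0005,0])

```text
time: 9.05
position: [0.5936, 0.1172, 0.1172]
orientation: [3.142, 0.0, 0.0]
ft_force: [0.4, 1.2, -2.3]
grip_width: 0.0319
```

move_arm(motion=[0,0,0.0002,0,0,0,0.0005,0,0,0,0.0005,0,0,0,0.0005,0,0,0,0.0005,0])

```text
time: 9.47
position: [0.5936, 0.1172, 0.1168]
orientation: [3.142, 0.0, 0.0]
ft_force: [-0.2, 0.7, -1.1]
grip_width: 0.0318
```

move_arm(motion=[0,0,0.0002,0,0,0,0.0004,0,0,0,0.0004,0,0,0,0.0004,0,0,0,0.0004,0])

```text
time: 9.88
position: [0.5937, 0.1173, 0.1165]
orientation: [-3.142, 0.0, 0.0]
ft_force: [-1.9, 0.2, 0.9]
grip_width: 0.0316
```

move_arm(motion=[0,0,0.0,0,0,0,0.0,0,0,0,0.0,0,0,0,0.0,0,0,0,0.0,0])

```text
time: 10.3
position: [0.5937, 0.1172, 0.1165]
orientation: [-3.142, -0.0, 0.0]
ft_force: [-1.6, -0.3, 1.4]
grip_width: 0.0316
```

Contact felt: the vertical force rose about 3.4 N at the expected height. I'll release and lift.

move_arm(motion=[0,0,0,0,0,0,0,0,0,0,0,0,0,0,0,0,0,0,0,0], claw=0.3)

```text
time: 10.72
position: [0.5939, 0.1172, 0.1164]
orientation: [-3.142, -0.0, -0.0]
ft_force: [0.5, 0.3, 0.0]
grip_width: 0.0598
```

move_arm(motion=[0,0,-0.01,0,0,0,-0.03,0,0,0,-0.055,0,0,0,-0.0735,0,0,0,-0.0735,0])

```text
time: 11.13
position: [0.5961, 0.1177, 0.1948]
orientation: [-3.14, -0.007, 0.0]
ft_force: [1.8, 0.5, 0.9]
grip_width: 0.0597
```

move_arm(motion=[-0.038,0.005,0,0,-0.076,0.01,0,0,-0.115,0.015,0,0,-0.1533,0.0202,0,0,-0.1533,0.0202,0,0], claw=0)

```text
time: 11.55
position: [0.4323, 0.0956, 0.1884]
orientation: [3.14, 0.008, 0.0]
ft_force: [-0.4, 0.4, -0.3]
grip_width: 0.0854
```

```bash
cat >> h.py <<'E'
OFF={"scene":np.array([.0014,.0016]),"top":np.array([.0005,-.0003])}
def look(items,save=None):
    """items: name->(xy,z0,'L'|'S'); axes in robot coordinates from both views"""
    for n in("scene","top"):
        p,W=shot(n)
        if save: cv2.imwrite(f"pics/{n}{save}.png",p)
        for k,(xy,z0,t) in items.items():
            a=axis(W,np.array(xy)-OFF[n],z0,*((.042,.031) if t=="L" else (.033,.022)))
            c=cap(W,xy,.03,z0+.086)
            print(n,k,np.round(a[:2]+OFF[n],4),a[2:],"cap",None if c is None else c[:4])
    s=env.sense();print(s["time"],s["position"],s["ft_force"])
E
python3 - <<'E'
from h import *
look(dict(St=((.593,.117),.042,"L"),L1=((.4404,.097),0,"L"),L2=((.4261,-.2795),0,"L"),S1=((.4902,.4344),0,"S"),S2=((.4536,.28),0,"S"),S3=((.4315,-.11),0,"S")),"3")
E
```

```text
scene St [0.5934 0.1173] [2.00e-03 3.77e+02] cap [0.5958 0.1151 0.1291 0.596 ]
scene L1 [0.44   0.0969] [2.70e-03 3.17e+02] cap [0.4422 0.0945 0.0869 0.4399]
scene L2 [ 0.4267 -0.2793] [3.1e-03 3.5e+02] cap [ 0.4281 -0.2807  0.0882  0.4242]
scene S1 [0.4907 0.4345] [3.00e-03 1.55e+02] cap [0.4917 0.4307 0.0861 0.4869]
scene S2 [0.4536 0.2813] [4.10e-03 2.46e+02] cap [0.457  0.2786 0.0857 0.4569]
scene S3 [ 0.4311 -0.1099] [5.2e-03 2.6e+02] cap [ 0.4334 -0.1114  0.0877  0.4309]
top St [0.5931 0.1171] [2.30e-03 1.96e+02] cap [0.5923 0.1169 0.127  0.5924]
top L1 [0.4402 0.0973] [2.3e-03 2.7e+01] cap None
top L2 [ 0.4264 -0.2801] [3.70e-03 2.58e+02] cap [ 0.4258 -0.28    0.0861  0.4259]
top S1 [0.4897 0.434 ] [3.10e-03 2.27e+02] cap [0.4892 0.4327 0.0853 0.4894]
top S2 [0.4534 0.2803] [5.1e-03 8.0e+01] cap [0.4528 0.2783 0.0853 0.4523]
top S3 [ 0.4315 -0.1098] [5.60e-03 1.91e+02] cap [ 0.4306 -0.1088  0.0853  0.4306]
11.65 [0.43949576 0.09692576 0.19023395] [ 0.58930513 -0.56510923  0.83176584]
```

move_arm(motion=[0,0,0.03,0,0,0,0.065,0,0,0,0.095,0,0,0,0.11,0,0,0,0.117,0])

```text
time: 12.07
position: [0.4406, 0.097, 0.0706]
orientation: [3.141, 0.002, -0.0]
ft_force: [-0.3, -0.5, -0.7]
grip_width: 0.0855
```

move_arm(motion=[0,0,0,0,0,0,0,0,0,0,0,0,0,0,0,0,0,0,0,0])

```text
time: 12.48
position: [0.4413, 0.0972, 0.0739]
orientation: [-3.141, -0.002, 0.0]
ft_force: [0.2, -1.3, -0.3]
grip_width: 0.0856
```

move_arm(motion=[0,0,0,0,0,0,0,0,0,0,0,0,0,0,0,0,0,0,0,0], claw=1)

```text
time: 12.9
position: [0.4406, 0.0971, 0.0733]
orientation: [-3.142, -0.0, 0.0]
ft_force: [-1.8, -0.1, 7.0]
grip_width: 0.0318
```

move_arm(motion=[0,0,-0.01,0,0,0,-0.04,0,0,0,-0.08,0,0,0,-0.12,0,0,0,-0.16,0])

```text
time: 13.32
position: [0.4395, 0.0968, 0.2349]
orientation: [3.141, 0.001, 0.0]
ft_force: [2.0, 1.4, -3.2]
grip_width: 0.0317
```

move_arm(motion=[0.015,-0.002,0,0,0.05,-0.007,0,0,0.085,-0.012,0,0,0.12,-0.016,0,0,0.1527,-0.0202,0,0])

```text
time: 13.73
position: [0.5945, 0.1174, 0.2334]
orientation: [-3.142, -0.0, 0.0]
ft_force: [-0.0, 0.1, -1.9]
grip_width: 0.0321
```

move_arm(motion=[0,0,0.01,0,0,0,0.03,0,0,0,0.055,0,0,0,0.071,0,0,0,0.071,0])

```text
time: 14.15
position: [0.5919, 0.1169, 0.1591]
orientation: [3.141, 0.003, -0.0]
ft_force: [1.1, -0.2, -1.6]
grip_width: 0.0319
```

move_arm(motion=[0,0,0,0,0,0,0.001,0,0,0,0.002,0,0,0,0.003,0,0,0,0.003,0])

```text
time: 14.57
position: [0.5932, 0.1173, 0.1595]
orientation: [-3.141, -0.001, 0.0]
ft_force: [-0.5, -0.6, -2.4]
grip_width: 0.0316
```

move_arm(motion=[0,0,0.001,0,0,0,0.002,0,0,0,0.003,0,0,0,0.004,0,0,0,0.004,0])

```text
time: 14.98
position: [0.5929, 0.1172, 0.1546]
orientation: [3.142, 0.0, 0.0]
ft_force: [-0.0, -1.1, -3.1]
grip_width: 0.0318
```

move_arm(motion=[0,0,0.0002,0,0,0,0.0005,0,0,0,0.0008,0,0,0,0.0008,0,0,0,0.0008,0])

```text
time: 15.4
position: [0.5931, 0.1172, 0.1541]
orientation: [3.142, 0.0, 0.0]
ft_force: [-0.3, 0.1, -2.4]
grip_width: 0.0317
```

move_arm(motion=[0,0,0.0002,0,0,0,0.0005,0,0,0,0.0005,0,0,0,0.0005,0,0,0,0.0005,0])

```text
time: 15.82
position: [0.5931, 0.1172, 0.1535]
orientation: [3.142, 0.0, 0.0]
ft_force: [0.3, 0.3, -2.0]
grip_width: 0.0321
```

move_arm(motion=[0,0,0.0002,0,0,0,0.0004,0,0,0,0.0004,0,0,0,0.0004,0,0,0,0.0004,0])

```text
time: 16.23
position: [0.5931, 0.1172, 0.1532]
orientation: [3.142, 0.0, 0.0]
ft_force: [-1.0, -0.5, -2.0]
grip_width: 0.0321
```

move_arm(motion=[0,0,0.0002,0,0,0,0.0004,0,0,0,0.0004,0,0,0,0.0004,0,0,0,0.0004,0])

```text
time: 16.65
position: [0.5931, 0.1173, 0.153]
orientation: [-3.142, -0.0, 0.0]
ft_force: [-0.9, 0.1, 2.9]
grip_width: 0.0318
```

move_arm(motion=[0,0,0,0,0,0,0,0,0,0,0,0,0,0,0,0,0,0,0,0], claw=0.3)

```text
time: 17.07
position: [0.5932, 0.1172, 0.1528]
orientation: [-3.142, -0.0, 0.0]
ft_force: [-0.0, -0.1, 1.2]
grip_width: 0.0599
```

move_arm(motion=[0,0,-0.01,0,0,0,-0.03,0,0,0,-0.055,0,0,0,-0.07,0,0,0,-0.07,0])

```text
time: 17.48
position: [0.5952, 0.1176, 0.2273]
orientation: [-3.14, -0.006, 0.0]
ft_force: [0.7, -0.0, -0.5]
grip_width: 0.0601
```

move_arm(motion=[-0.014,0.033,0,0,-0.028,0.067,0,0,-0.042,0.1,0,0,-0.056,0.133,0,0,-0.07,0.167,0,0], claw=0)

```text
time: 17.9
position: [0.522, -0.0509, 0.2227]
orientation: [3.142, 0.0, 0.001]
ft_force: [0.9, -0.6, -1.0]
grip_width: 0.0855
```

move_arm(motion=[-0.014,0.033,0.01,0,-0.028,0.067,0.02,0,-0.042,0.1,0.03,0,-0.056,0.133,0.04,0,-0.07,0.167,0.05,0])

```text
time: 18.32
position: [0.452, -0.2181, 0.1724]
orientation: [3.142, -0.0, 0.0]
ft_force: [0.9, -1.1, -0.4]
grip_width: 0.0853
```

move_arm(motion=[-0.013,0.033,0,0,-0.0266,0.0629,0,0,-0.0266,0.0629,0,0,-0.0266,0.0629,0,0,-0.0266,0.0629,0,0])

```text
time: 18.73
position: [0.4263, -0.2794, 0.1726]
orientation: [-3.141, 0.0, -0.001]
ft_force: [-0.0, 0.7, -0.0]
grip_width: 0.0854
```

Run:
```python
from h import *
look(dict(St=((.593,.117),.079,"L"),L2=((.4261,-.2795),0,"L"),S1=((.4902,.4344),0,"S"),S2=((.4536,.28),0,"S"),S3=((.4315,-.11),0,"S")),"4")
```

```text
scene St [0.593  0.1173] [1.90e-03 3.98e+02] cap [0.5947 0.1148 0.1668 0.5934]
scene L2 [ 0.4263 -0.279 ] [2.90e-03 3.54e+02] cap [ 0.4281 -0.2814  0.0879  0.4256]
scene S1 [0.491  0.4342] [3.00e-03 1.61e+02] cap [0.4918 0.4311 0.086  0.4902]
scene S2 [0.4535 0.2811] [4.90e-03 2.47e+02] cap [0.4571 0.2782 0.0858 0.457 ]
scene S3 [ 0.4312 -0.1095] [5.3e-03 2.7e+02] cap [ 0.4328 -0.1117  0.0874  0.4317]
top St [0.5924 0.1172] [1.70e-03 2.34e+02] cap [0.5911 0.1171 0.1646 0.5907]
top L2 [ 0.426  -0.2798] [3.10e-03 1.81e+02] cap [ 0.4303 -0.2684  0.0843  0.4295]
top S1 [0.4898 0.434 ] [3.50e-03 2.15e+02] cap [0.4885 0.4328 0.0849 0.4882]
top S2 [0.4535 0.2793] [4.10e-03 1.86e+02] cap [0.4528 0.2783 0.0847 0.4524]
top S3 [ 0.4315 -0.1097] [4.10e-03 1.79e+02] cap [ 0.4306 -0.1089  0.0853  0.4306]
18.8333 [ 0.42684726 -0.27869863  0.17274144] [ 0.64184819 -0.19864469  0.20522437]
```

move_arm(motion=[0,0,0.025,0,0,0,0.055,0,0,0,0.08,0,0,0,0.095,0,0,0,0.0997,0])

```text
time: 19.25
position: [0.4257, -0.2776, 0.0708]
orientation: [-3.139, 0.003, 0.002]
ft_force: [-0.8, 1.0, -0.0]
grip_width: 0.0854
```

move_arm(motion=[0,0,0,0,0,0,0,0,0,0,0,0,0,0,0,0,0,0,0,0])

```text
time: 19.67
position: [0.4271, -0.28, 0.0741]
orientation: [3.141, -0.001, 0.0]
ft_force: [-0.1, 0.2, -0.5]
grip_width: 0.0854
```

move_arm(motion=[0,0,0,0,0,0,0,0,0,0,0,0,0,0,0,0,0,0,0,0], claw=1)

```text
time: 20.08
position: [0.4265, -0.2798, 0.0734]
orientation: [3.142, 0.0, -0.0]
ft_force: [-1.6, 0.4, 5.2]
grip_width: 0.0319
```

move_arm(motion=[0,0,-0.01,0,0,0,-0.04,0,0,0,-0.08,0,0,0,-0.12,0,0,0,-0.16,0])

```text
time: 20.5
position: [0.4258, -0.2792, 0.235]
orientation: [-3.141, 0.001, -0.0]
ft_force: [1.0, -0.6, -3.5]
grip_width: 0.0321
```

move_arm(motion=[0.014,-0.033,-0.01,0,0.028,-0.067,-0.02,0,0.042,-0.1,-0.03,0,0.056,-0.133,-0.042,0,0.07,-0.167,-0.042,0])

```text
time: 20.92
position: [0.4976, -0.1114, 0.2779]
orientation: [3.141, -0.003, -0.001]
ft_force: [0.8, -1.4, -2.7]
grip_width: 0.0319
```

move_arm(motion=[0.014,-0.033,0,0,0.028,-0.067,0,0,0.042,-0.1,0,0,0.056,-0.133,0,0,0.07,-0.167,0,0])

```text
time: 21.33
position: [0.5664, 0.056, 0.2755]
orientation: [3.141, 0.0, 0.0]
ft_force: [1.0, 0.1, -2.7]
grip_width: 0.0323
```

move_arm(motion=[0.013,-0.033,0,0,0.022,-0.055,0,0,0.0266,-0.0629,0,0,0.0266,-0.0629,0,0,0.0266,-0.0629,0,0])

```text
time: 21.75
position: [0.5926, 0.1169, 0.2749]
orientation: [3.141, 0.001, 0.001]
ft_force: [0.5, -0.9, -2.3]
grip_width: 0.0318
```

move_arm(motion=[0,0,0.01,0,0,0,0.035,0,0,0,0.06,0,0,0,0.075,0,0,0,0.076,0])

```text
time: 22.17
position: [0.5915, 0.1157, 0.1959]
orientation: [3.141, 0.003, -0.002]
ft_force: [1.7, 1.0, -2.3]
grip_width: 0.0318
```

move_arm(motion=[0,0,0,0,0,0,0,0,0,0,0.001,0,0,0,0.002,0,0,0,0.003,0])

```text
time: 22.58
position: [0.5933, 0.1171, 0.1968]
orientation: [-3.141, -0.001, -0.0]
ft_force: [1.2, -0.7, -1.8]
grip_width: 0.0316
```

move_arm(motion=[0,0,0.001,0,0,0,0.002,0,0,0,0.003,0,0,0,0.0045,0,0,0,0.0045,0])

```text
time: 23.0
position: [0.5929, 0.1172, 0.1912]
orientation: [3.141, 0.001, 0.0]
ft_force: [-0.0, -0.2, -1.7]
grip_width: 0.0321
```

move_arm(motion=[0,0,0.0002,0,0,0,0.0005,0,0,0,0.0006,0,0,0,0.0006,0,0,0,0.0006,0])

```text
time: 23.42
position: [0.593, 0.1172, 0.191]
orientation: [-3.142, 0.0, 0.0]
ft_force: [-0.9, 1.4, -2.2]
grip_width: 0.0318
```

move_arm(motion=[0,0,0.0002,0,0,0,0.0004,0,0,0,0.0004,0,0,0,0.0004,0,0,0,0.0004,0])

```text
time: 23.83
position: [0.5931, 0.1173, 0.1906]
orientation: [-3.142, 0.0, -0.0]
ft_force: [-1.5, 0.3, -1.4]
grip_width: 0.0318
```

move_arm(motion=[0,0,0.0002,0,0,0,0.0003,0,0,0,0.0003,0,0,0,0.0003,0,0,0,0.0003,0])

```text
time: 24.25
position: [0.5931, 0.1173, 0.1903]
orientation: [-3.142, 0.0, 0.0]
ft_force: [-1.0, 0.2, -1.7]
grip_width: 0.0319
```

move_arm(motion=[0,0,0.0002,0,0,0,0.0003,0,0,0,0.0003,0,0,0,0.0003,0,0,0,0.0003,0])

```text
time: 24.67
position: [0.593, 0.1172, 0.19]
orientation: [3.142, 0.0, 0.0]
ft_force: [-1.1, 0.5, -0.8]
grip_width: 0.0322
```

move_arm(motion=[0,0,0.0002,0,0,0,0.0003,0,0,0,0.0003,0,0,0,0.0003,0,0,0,0.0003,0])

```text
time: 25.08
position: [0.5931, 0.1172, 0.1897]
orientation: [3.142, 0.0, -0.0]
ft_force: [-2.5, -0.1, -0.2]
grip_width: 0.0319
```

move_arm(motion=[-0.0002,0,0.0001,0,-0.0004,0,0.0002,0,-0.0004,0,0.0002,0,-0.0004,0,0.0002,0,-0.0004,0,0.0002,0])

```text
time: 25.5
position: [0.5928, 0.1173, 0.1895]
orientation: [-3.142, -0.0, 0.0]
ft_force: [-0.3, 1.1, -1.3]
grip_width: 0.0319
```

move_arm(motion=[0,0,0.0002,0,0,0,0.0003,0,0,0,0.0003,0,0,0,0.0003,0,0,0,0.0003,0])

```text
time: 25.92
position: [0.5928, 0.1172, 0.1892]
orientation: [-3.142, -0.0, 0.0]
ft_force: [-1.3, -0.2, 0.5]
grip_width: 0.0319
```

move_arm(motion=[0,0,0,0,0,0,0,0,0,0,0,0,0,0,0,0,0,0,0,0], claw=0.3)

```text
time: 26.33
position: [0.5928, 0.1172, 0.1893]
orientation: [3.142, -0.0, 0.0]
ft_force: [0.4, -0.5, -0.9]
grip_width: 0.0598
```

move_arm(motion=[0,0,-0.01,0,0,0,-0.03,0,0,0,-0.05,0,0,0,-0.06,0,0,0,-0.06,0])

```text
time: 26.75
position: [0.5942, 0.1175, 0.2524]
orientation: [-3.141, -0.005, 0.0]
ft_force: [1.6, -0.5, 0.5]
grip_width: 0.0595
```

move_arm(motion=[-0.016,0.023,0,0,-0.032,0.046,0,0,-0.048,0.069,0,0,-0.064,0.092,0,0,-0.08,0.115,0,0], claw=0)

```text
time: 27.17
position: [0.5113, 0.0014, 0.2483]
orientation: [3.142, 0.001, 0.0]
ft_force: [-0.2, -0.9, -0.5]
grip_width: 0.0855
```

move_arm(motion=[-0.016,0.023,0.01,0,-0.032,0.046,0.03,0,-0.048,0.069,0.05,0,-0.0814,0.1119,0.07,0,-0.0814,0.1119,0.079,0])

```text
time: 27.58
position: [0.4278, -0.1114, 0.1685]
orientation: [3.141, 0.003, -0.0]
ft_force: [0.6, -0.2, -0.4]
grip_width: 0.0854
```

Run:
```python
from h import *
look(dict(St=((.593,.117),.116,"L"),S1=((.4902,.4344),0,"S"),S2=((.4536,.28),0,"S"),S3=((.4315,-.11),0,"S")),"5")
```

```text
scene St [0.592  0.1173] [1.8e-03 4.1e+02] cap [0.5933 0.1143 0.202  0.5905]
scene S1 [0.4903 0.4342] [2.40e-03 1.63e+02] cap [0.4915 0.4309 0.0855 0.4901]
scene S2 [0.4533 0.2808] [3.80e-03 2.49e+02] cap [0.4564 0.2788 0.0856 0.4554]
scene S3 [ 0.4316 -0.1099] [4.50e-03 2.59e+02] cap [ 0.4329 -0.1119  0.0865  0.43  ]
top St [0.5921 0.1174] [3.6e-03 2.9e+02] cap [0.5892 0.117  0.2006 0.5897]
top S1 [0.4898 0.4342] [4.90e-03 2.28e+02] cap [0.489  0.4326 0.0851 0.4887]
top S2 [0.4533 0.2792] [3.80e-03 1.87e+02] cap [0.4527 0.2781 0.0858 0.4531]
top S3 [ 0.4315 -0.1087] [7.3e-03 3.3e+01] cap None
27.6833 [ 0.42770047 -0.11059722  0.16770679] [-0.24653993  0.45506962  1.15987503]
```

View pics/scene5.png

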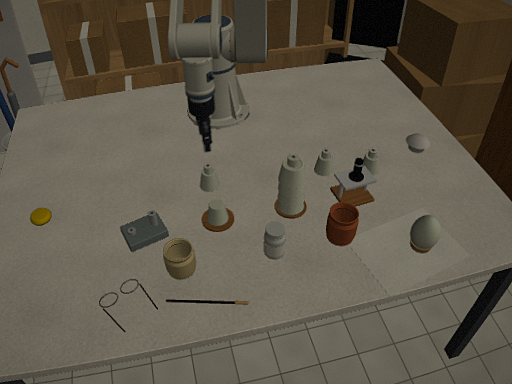

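The picture shows the large stack of three standing upright at (291,185). The small sleeves have not moved. Next is S3.

move_arm(motion=[0,0,0.025,0,0,0,0.055,0,0,0,0.08,0,0,0,0.093,0,0,0,0.097,0])

```text
time: 28.1
position: [0.4308, -0.1087, 0.0714]
orientation: [-3.141, 0.003, 0.0]
ft_force: [-0.4, -0.5, -0.2]
grip_width: 0.0855
```

move_arm(motion=[0,0,0,0,0,0,0,0,0,0,0,0,0,0,0,0,0,0,0,0])

```text
time: 28.52
position: [0.432, -0.1098, 0.0741]
orientation: [3.141, -0.002, 0.0]
ft_force: [0.6, 0.1, -0.3]
grip_width: 0.0854
```

move_arm(motion=[0,0,0,0,0,0,0,0,0,0,0,0,0,0,0,0,0,0,0,0], claw=1)

```text
time: 28.93
position: [0.4314, -0.1097, 0.0733]
orientation: [3.142, -0.0, -0.0]
ft_force: [-0.9, 0.4, 16.2]
grip_width: 0.0261
```

move_arm(motion=[0,0,-0.01,0,0,0,-0.04,0,0,0,-0.08,0,0,0,-0.11,0,0,0,-0.12,0])

```text
time: 29.35
position: [0.4332, -0.1102, 0.1978]
orientation: [3.14, -0.006, 0.0]
ft_force: [0.9, -0.3, -1.6]
grip_width: 0.026
```

move_arm(motion=[0.015,0,0,0,0.055,0.001,0,0,0.095,0.002,0,0,0.13,0.0024,0,0,0.1585,0.0024,0,0])

```text
time: 29.77
position: [0.5919, -0.112, 0.1928]
orientation: [-3.142, -0.0, 0.0]
ft_force: [-0.1, -0.3, -2.1]
grip_width: 0.0261
```

move_arm(motion=[0,0,0,0,0,0,0,0,0,0,0,0,0,0,0,0,0,0,0,0])

```text
time: 30.18
position: [0.5886, -0.1121, 0.1931]
orientation: [-3.141, 0.001, -0.0]
ft_force: [0.3, 0.7, -0.8]
grip_width: 0.0262
```

Run:
```python
from h import *
s=env.sense(); z=s["position"][2]
look(dict(held=(s["position"][:2],z-.0733,"S"),SS=((.5899,-.1121),.008,"S")))
```

```text
scene held [ 0.5887 -0.1118] [1.60e-03 3.32e+02] cap [ 0.6056 -0.1168  0.2052  0.5929]
scene SS [ 0.59  -0.112] [2.50e-03 2.86e+02] cap None
top held [ 0.589  -0.1121] [9.00e-04 1.03e+02] cap None
top SS [ 0.5896 -0.1121] [2.7e-03 5.3e+01] cap None
30.2833 [ 0.58910004 -0.1120992   0.19342154] [ 0.61015602 -0.16420794 -1.78112869]
```

move_arm(motion=[0,0,0.01,0,0,0,0.03,0,0,0,0.05,0,0,0,0.064,0,0,0,0.066,0])

```text
time: 30.7
position: [0.5883, -0.1118, 0.1243]
orientation: [-3.141, 0.003, -0.0]
ft_force: [-0.2, 0.3, -0.8]
grip_width: 0.0262
```

move_arm(motion=[0,0,0,0,0,0,0.001,0,0,0,0.003,0,0,0,0.005,0,0,0,0.006,0])

```text
time: 31.12
position: [0.59, -0.1121, 0.1215]
orientation: [3.141, -0.001, 0.0]
ft_force: [0.2, -0.6, -2.5]
grip_width: 0.0258
```

move_arm(motion=[0,0,0.001,0,0,0,0.002,0,0,0,0.0025,0,0,0,0.0025,0,0,0,0.0025,0])

```text
time: 31.53
position: [0.5898, -0.1121, 0.1187]
orientation: [-3.142, 0.0, 0.0]
ft_force: [0.4, -0.3, -1.4]
grip_width: 0.0263
```

move_arm(motion=[0,0,0.0002,0,0,0,0.0005,0,0,0,0.0005,0,0,0,0.0005,0,0,0,0.0005,0])

```text
time: 31.95
position: [0.5898, -0.1121, 0.1182]
orientation: [-3.142, 0.0, 0.0]
ft_force: [0.9, -0.4, -1.4]
grip_width: 0.026
```

move_arm(motion=[0,0,0.0002,0,0,0,0.0005,0,0,0,0.0005,0,0,0,0.0005,0,0,0,0.0005,0])

```text
time: 32.37
position: [0.5898, -0.1121, 0.1177]
orientation: [-3.142, 0.0, 0.0]
ft_force: [0.4, 0.3, -1.4]
grip_width: 0.0258
```

move_arm(motion=[0,0,0.0002,0,0,0,0.0005,0,0,0,0.0005,0,0,0,0.0005,0,0,0,0.0005,0])

```text
time: 32.78
position: [0.5898, -0.112, 0.1172]
orientation: [-3.142, 0.0, 0.0]
ft_force: [0.2, 0.0, -0.9]
grip_width: 0.0258
```

move_arm(motion=[0,0,0.0002,0,0,0,0.0004,0,0,0,0.0004,0,0,0,0.0004,0,0,0,0.0004,0])

```text
time: 33.2
position: [0.5898, -0.1121, 0.1168]
orientation: [3.142, -0.0, 0.0]
ft_force: [0.1, 0.5, -1.6]
grip_width: 0.0259
```

move_arm(motion=[0,0,0.0002,0,0,0,0.0004,0,0,0,0.0004,0,0,0,0.0004,0,0,0,0.0004,0])

```text
time: 33.62
position: [0.5898, -0.1121, 0.1164]
orientation: [-3.142, -0.0, 0.0]
ft_force: [0.1, -0.1, -0.7]
grip_width: 0.0258
```

move_arm(motion=[0,0,0.0002,0,0,0,0.0003,0,0,0,0.0003,0,0,0,0.0003,0,0,0,0.0003,0])

```text
time: 34.03
position: [0.5898, -0.112, 0.1161]
orientation: [-3.142, -0.0, 0.0]
ft_force: [-0.1, -0.8, -1.5]
grip_width: 0.0259
```

move_arm(motion=[0,0,0.0002,0,0,0,0.0003,0,0,0,0.0003,0,0,0,0.0003,0,0,0,0.0003,0])

```text
time: 34.45
position: [0.5898, -0.112, 0.1158]
orientation: [-3.142, 0.0, 0.0]
ft_force: [0.7, -0.1, -1.5]
grip_width: 0.0262
```

move_arm(motion=[0,0,0.0002,0,0,0,0.0003,0,0,0,0.0003,0,0,0,0.0003,0,0,0,0.0003,0])

```text
time: 34.87
position: [0.5898, -0.112, 0.1155]
orientation: [-3.142, -0.0, 0.0]
ft_force: [-0.3, 0.5, -1.0]
grip_width: 0.0255
```

move_arm(motion=[0,0,0.0002,0,0,0,0.0003,0,0,0,0.0003,0,0,0,0.0003,0,0,0,0.0003,0])

```text
time: 35.28
position: [0.5899, -0.1121, 0.1153]
orientation: [3.142, -0.0, 0.0]
ft_force: [-1.0, 0.4, 1.5]
grip_width: 0.0256
```

move_arm(motion=[0,0,0.0002,0,0,0,0.0003,0,0,0,0.0003,0,0,0,0.0003,0,0,0,0.0003,0])

```text
time: 35.7
position: [0.59, -0.1121, 0.1151]
orientation: [3.142, -0.0, 0.0]
ft_force: [-0.8, 0.2, 6.1]
grip_width: 0.0255
```

Contact came at TCP z 0.1153, and the last step loaded it slightly. I'll ease back 0.3 mm and release.

move_arm(motion=[0,0,-0.0003,0,0,0,-0.0003,0,0,0,-0.0003,0,0,0,-0.0003,0,0,0,-0.0003,0])

```text
time: 36.12
position: [0.5899, -0.1121, 0.1152]
orientation: [3.142, -0.0, 0.0]
ft_force: [1.0, 1.0, 2.4]
grip_width: 0.026
```

move_arm(motion=[0,0,0,0,0,0,0,0,0,0,0,0,0,0,0,0,0,0,0,0], claw=0.35)

```text
time: 36.53
position: [0.5897, -0.1121, 0.1151]
orientation: [-3.142, 0.0, 0.0]
ft_force: [0.7, -0.1, 0.1]
grip_width: 0.0552
```

move_arm(motion=[0,0,-0.01,0,0,0,-0.035,0,0,0,-0.065,0,0,0,-0.09,0,0,0,-0.09,0])

```text
time: 36.95
position: [0.5927, -0.1126, 0.2113]
orientation: [3.14, -0.008, 0.0]
ft_force: [0.7, -0.2, 0.6]
grip_width: 0.056
```

move_arm(motion=[-0.01,-0.03,0,0,-0.025,-0.065,0,0,-0.045,-0.1,0,0,-0.065,-0.135,0,0,-0.085,-0.17,0,0], claw=0)

```text
time: 37.37
position: [0.5036, 0.0591, 0.2054]
orientation: [-3.141, -0.0, -0.001]
ft_force: [1.0, 1.2, 0.2]
grip_width: 0.0855
```

Run:
```python
from h import *
look(dict(St=((.593,.117),.116,"L"),Ss=((.59,-.112),.042,"S"),S1=((.4902,.4344),0,"S"),S2=((.4536,.28),0,"S")),"6")
```

```text
scene St [0.592  0.1174] [1.90e-03 4.15e+02] cap [0.5927 0.1141 0.2026 0.5922]
scene Ss [ 0.5902 -0.112 ] [1.80e-03 2.96e+02] cap [ 0.5916 -0.1139  0.1289  0.5901]
scene S1 [0.4905 0.4345] [3.50e-03 1.58e+02] cap [0.4923 0.4308 0.0863 0.4932]
scene S2 [0.4533 0.2812] [4.70e-03 2.52e+02] cap [0.4573 0.278  0.0854 0.4558]
top St [0.5886 0.126 ] [0. 2.] cap None
top Ss [ 0.5896 -0.1121] [9.00e-04 1.66e+02] cap [ 0.5884 -0.111   0.1274  0.588 ]
top S1 [0.4897 0.4338] [4.40e-03 2.26e+02] cap [0.4889 0.4327 0.0848 0.4885]
top S2 [0.4533 0.2793] [4.90e-03 1.81e+02] cap [0.4526 0.2784 0.0854 0.453 ]
37.4667 [0.50166693 0.06158127 0.2052365 ] [-0.29718907 -0.61234342  0.49055665]
```

move_arm(motion=[-0.025,-0.02,0,0,-0.0514,-0.05,0,0,-0.0514,-0.09,0,0,-0.0514,-0.13,0,0,-0.0514,-0.16,0.01,0])

```text
time: 37.88
position: [0.4545, 0.2206, 0.1972]
orientation: [-3.139, -0.004, -0.0]
ft_force: [0.5, 0.1, 0.7]
grip_width: 0.0853
```

move_arm(motion=[0,-0.03,0.02,0,0,-0.05,0.045,0,0,-0.0621,0.06,0,0,-0.0621,0.06,0,0,-0.0621,0.06,0])

```text
time: 38.3
position: [0.4531, 0.2798, 0.1347]
orientation: [3.14, 0.002, 0.001]
ft_force: [0.1, 0.5, 0.4]
grip_width: 0.0854
```

move_arm(motion=[0,0,0.02,0,0,0,0.04,0,0,0,0.053,0,0,0,0.0595,0,0,0,0.0595,0])

```text
time: 38.72
position: [0.4535, 0.2789, 0.0756]
orientation: [3.141, 0.001, -0.001]
ft_force: [-0.5, -0.8, 0.3]
grip_width: 0.0852
```

move_arm(motion=[0,0,0,0,0,0,0,0,0,0,0,0,0,0,0,0,0,0,0,0])

```text
time: 39.13
position: [0.4537, 0.2802, 0.0763]
orientation: [-3.141, -0.001, 0.0]
ft_force: [-0.2, 0.7, 0.1]
grip_width: 0.0856
```

move_arm(motion=[0,0,0,0,0,0,0,0,0,0,0,0,0,0,0,0,0,0,0,0], claw=1)

```text
time: 39.55
position: [0.4534, 0.2801, 0.0758]
orientation: [-3.142, -0.0, 0.0]
ft_force: [-1.9, -1.8, 19.0]
grip_width: 0.0262
```

move_arm(motion=[0,0,-0.01,0,0,0,-0.04,0,0,0,-0.08,0,0,0,-0.12,0,0,0,-0.16,0])

```text
time: 39.97
position: [0.4528, 0.2797, 0.2378]
orientation: [3.141, 0.001, 0.0]
ft_force: [1.0, 0.2, -1.4]
grip_width: 0.0259
```

move_arm(motion=[0,0.02,0,0,0,0.058,0,0,0,0.096,0,0,0,0.134,0,0,0,0.172,0,0])

```text
time: 40.38
position: [0.4528, 0.1066, 0.2363]
orientation: [-3.142, -0.0, 0.001]
ft_force: [0.6, -0.1, -1.0]
grip_width: 0.0255
```

move_arm(motion=[0,0.038,0,0,0.01,0.076,0,0,0.03,0.114,0,0,0.05,0.152,0,0,0.07,0.18,0,0])

```text
time: 40.8
position: [0.5233, -0.0746, 0.2364]
orientation: [3.141, -0.0, -0.001]
ft_force: [0.1, 0.9, 0.2]
grip_width: 0.0257
```

move_arm(motion=[0.022,0.015,0,0,0.044,0.03,0,0,0.06,0.0401,0,0,0.0665,0.0401,0,0,0.0665,0.0401,0,0])

```text
time: 41.22
position: [0.5906, -0.1123, 0.2357]
orientation: [-3.141, 0.0, -0.001]
ft_force: [-1.6, -0.2, -0.7]
grip_width: 0.0261
```

move_arm(motion=[0,0,0.01,0,0,0,0.03,0,0,0,0.05,0,0,0,0.066,0,0,0,0.07,0])

```text
time: 41.63
position: [0.5876, -0.1108, 0.163]
orientation: [-3.141, 0.003, 0.001]
ft_force: [0.9, -0.2, -1.1]
grip_width: 0.0257
```

move_arm(motion=[0,0,0,0,0,0,0,0,0,0,0.001,0,0,0,0.002,0,0,0,0.003,0])

```text
time: 42.05
position: [0.5902, -0.1121, 0.1634]
orientation: [3.141, -0.001, 0.0]
ft_force: [0.7, -0.6, -1.7]
grip_width: 0.026
```

Run:
```python
from h import *
s=env.sense(); z=s["position"][2]
look(dict(held=(s["position"][:2],z-.0758,"S"),Ss=((.59,-.112),.042,"S")))
```

```text
scene held [ 0.5903 -0.112 ] [1.70e-03 3.17e+02] cap [ 0.6074 -0.1163  0.1732  0.6009]
scene Ss [ 0.5908 -0.1121] [3.8e-03 2.6e+02] cap [ 0.6077 -0.1141  0.1287  0.5926]
top held [ 0.59   -0.1124] [1.2e-03 9.4e+01] cap None
top Ss [ 0.5842 -0.1083] [5.2e-03 3.0e+01] cap [ 0.5765 -0.0928  0.1273  0.5817]
42.15 [ 0.58995907 -0.11209662  0.16295651] [ 0.03014452 -0.55999297 -1.00874774]
```

move_arm(motion=[0,0,0.001,0,0,0,0.003,0,0,0,0.005,0,0,0,0.006,0,0,0,0.006,0])

```text
time: 42.57
position: [0.5897, -0.112, 0.1562]
orientation: [-3.141, 0.001, 0.0]
ft_force: [0.9, -1.3, -1.1]
grip_width: 0.0257
```

move_arm(motion=[0,0,0.0003,0,0,0,0.0006,0,0,0,0.0009,0,0,0,0.0009,0,0,0,0.0009,0])

```text
time: 42.98
position: [0.5899, -0.1121, 0.1558]
orientation: [-3.142, -0.0, -0.0]
ft_force: [-0.6, 0.6, -0.4]
grip_width: 0.0256
```

move_arm(motion=[0,0,0.0002,0,0,0,0.0003,0,0,0,0.0003,0,0,0,0.0003,0,0,0,0.0003,0])

```text
time: 43.4
position: [0.5899, -0.1121, 0.1555]
orientation: [-3.142, 0.0, 0.0]
ft_force: [-0.0, 0.1, -1.0]
grip_width: 0.0258
```

move_arm(motion=[0,0,0.0002,0,0,0,0.0003,0,0,0,0.0003,0,0,0,0.0003,0,0,0,0.0003,0])

```text
time: 43.82
position: [0.5899, -0.1121, 0.1552]
orientation: [-3.142, 0.0, 0.0]
ft_force: [0.3, -0.1, -1.7]
grip_width: 0.0257
```

move_arm(motion=[0,0,0.0002,0,0,0,0.0003,0,0,0,0.0003,0,0,0,0.0003,0,0,0,0.0003,0])

```text
time: 44.23
position: [0.5899, -0.1121, 0.1549]
orientation: [3.142, 0.0, 0.0]
ft_force: [-0.0, 0.2, -0.9]
grip_width: 0.0258
```

move_arm(motion=[0,0,0.0002,0,0,0,0.0002,0,0,0,0.0002,0,0,0,0.0002,0,0,0,0.0002,0])

```text
time: 44.65
position: [0.5899, -0.1121, 0.1547]
orientation: [-3.142, -0.0, 0.0]
ft_force: [0.0, -0.2, -0.7]
grip_width: 0.0256
```

move_arm(motion=[0,0,0.0002,0,0,0,0.0002,0,0,0,0.0002,0,0,0,0.0002,0,0,0,0.0002,0])

```text
time: 45.07
position: [0.5899, -0.1121, 0.1545]
orientation: [-3.142, 0.0, 0.0]
ft_force: [0.1, -0.0, -1.0]
grip_width: 0.0256
```

move_arm(motion=[0,0,0.0002,0,0,0,0.0003,0,0,0,0.0003,0,0,0,0.0003,0,0,0,0.0003,0])

```text
time: 45.48
position: [0.5899, -0.1121, 0.1542]
orientation: [-3.142, 0.0, 0.0]
ft_force: [-0.3, 0.1, -0.9]
grip_width: 0.0258
```

move_arm(motion=[0,0,0.0002,0,0,0,0.0002,0,0,0,0.0002,0,0,0,0.0002,0,0,0,0.0002,0])

```text
time: 45.9
position: [0.5899, -0.1121, 0.154]
orientation: [-3.142, 0.0, 0.0]
ft_force: [0.1, 0.5, -1.0]
grip_width: 0.0259
```

move_arm(motion=[0,0,0.0002,0,0,0,0.0003,0,0,0,0.0003,0,0,0,0.0003,0,0,0,0.0003,0])

```text
time: 46.32
position: [0.5899, -0.1121, 0.1537]
orientation: [3.142, 0.0, 0.0]
ft_force: [-0.0, -0.1, -1.1]
grip_width: 0.0256
```

move_arm(motion=[0,0,0.0002,0,0,0,0.0002,0,0,0,0.0002,0,0,0,0.0002,0,0,0,0.0002,0])

```text
time: 46.73
position: [0.5899, -0.112, 0.1535]
orientation: [-3.142, 0.0, 0.0]
ft_force: [-1.3, -0.3, -1.9]
grip_width: 0.0258
```

move_arm(motion=[0,0,0.0002,0,0,0,0.0003,0,0,0,0.0003,0,0,0,0.0003,0,0,0,0.0003,0])

```text
time: 47.15
position: [0.5899, -0.112, 0.1532]
orientation: [-3.142, -0.0, 0.0]
ft_force: [0.4, -0.7, -1.2]
grip_width: 0.0253
```

move_arm(motion=[0,0,0.0002,0,0,0,0.0002,0,0,0,0.0002,0,0,0,0.0002,0,0,0,0.0002,0])

```text
time: 47.57
position: [0.5899, -0.112, 0.153]
orientation: [-3.142, 0.0, 0.0]
ft_force: [-0.4, 0.5, -1.1]
grip_width: 0.0256
```

move_arm(motion=[0,0,0.0002,0,0,0,0.0003,0,0,0,0.0003,0,0,0,0.0003,0,0,0,0.0003,0])

```text
time: 47.98
position: [0.5899, -0.1121, 0.1526]
orientation: [-3.142, 0.0, 0.0]
ft_force: [0.1, -0.0, -1.1]
grip_width: 0.0259
```

move_arm(motion=[0,0,0.0002,0,0,0,0.0002,0,0,0,0.0002,0,0,0,0.0002,0,0,0,0.0002,0])

```text
time: 48.4
position: [0.5899, -0.1121, 0.1525]
orientation: [-3.142, 0.0, 0.0]
ft_force: [-0.3, 0.8, -0.9]
grip_width: 0.0257
```

Run:
```python
from h import *
for n in("scene","top"):
    p,W=shot(n); 
    c=(.5899-OFF[n][0],-.112-OFF[n][1])
    m=np.isfinite(W[...,2])&(np.hypot(W[...,0]-c[0],W[...,1]-c[1])<.05)&(W[...,2]>.02)&(W[...,2]<.15)
    q=W[m]; r=np.hypot(q[:,0]-c[0],q[:,1]-c[1]); b=(q[:,2]*250).astype(int)
    print(n,[(int(k*4+2),round(1000*np.median(r[b==k]),1)) for k in np.unique(b)])
    cv2.imwrite(f"pics/{n}7.png",p)
```

```text
scene [(22, np.float64(30.4)), (26, np.float64(29.7)), (30, np.float64(29.7)), (34, np.float64(28.3)), (38, np.float64(28.5)), (42, np.float64(31.7)), (46, np.float64(32.0)), (50, np.float64(31.6)), (54, np.float64(30.9)), (58, np.float64(30.2)), (62, np.float64(29.4)), (66, np.float64(28.4)), (70, np.float64(27.6)), (74, np.float64(28.5)), (78, np.float64(30.4)), (82, np.float64(31.5)), (86, np.float64(31.4)), (90, np.float64(30.7)), (94, np.float64(30.2)), (98, np.float64(29.2)), (102, np.float64(28.4)), (106, np.float64(28.1)), (110, np.float64(27.3)), (114, np.float64(26.8)), (118, np.float64(25.3)), (122, np.float64(24.5)), (126, np.float64(24.3)), (130, np.float64(23.3)), (134, np.float64(22.3)), (138, np.float64(19.6)), (142, np.float64(18.1)), (146, np.float64(19.8)), (150, np.float64(13.7))]
top [(42, np.float64(31.6)), (50, np.float64(32.0)), (54, np.float64(30.6)), (66, np.float64(31.7)), (74, np.float64(32.2)), (78, np.float64(31.6)), (82, np.float64(31.7)), (86, np.float64(31.0)), (90, np.float64(30.8)), (94, np.float64(30.6)), (98, np.float64(29.4)), (102, np.float64(28.7)), (106, np.float64(27.6)), (110, np.float64(26.7)), (114, np.float64(26.6)), (118, np.float64(25.2)), (122, np.float64(24.3)), (126, np.float64(24.4)), (130, np.float64(22.6)), (134, np.float64(21.8)), (138, np.float64(20.5)), (142, np.float64(21.2))]
```

move_arm(motion=[0,0,0.0002,0,0,0,0.0003,0,0,0,0.0003,0,0,0,0.0003,0,0,0,0.0003,0])

```text
time: 48.92
position: [0.5899, -0.1121, 0.1522]
orientation: [-3.142, 0.0, 0.0]
ft_force: [0.4, 0.4, -1.5]
grip_width: 0.0261
```

move_arm(motion=[0,0,0.0002,0,0,0,0.0002,0,0,0,0.0002,0,0,0,0.0002,0,0,0,0.0002,0])

```text
time: 49.33
position: [0.5899, -0.1121, 0.152]
orientation: [-3.142, 0.0, 0.0]
ft_force: [-0.3, -0.3, -1.9]
grip_width: 0.0256
```

move_arm(motion=[0,0,0.0002,0,0,0,0.0003,0,0,0,0.0003,0,0,0,0.0003,0,0,0,0.0003,0])

```text
time: 49.75
position: [0.5899, -0.1121, 0.1517]
orientation: [3.142, 0.0, 0.0]
ft_force: [-1.4, 0.9, -0.4]
grip_width: 0.0257
```

move_arm(motion=[0,0,0.0002,0,0,0,0.0003,0,0,0,0.0003,0,0,0,0.0003,0,0,0,0.0003,0])

```text
time: 50.17
position: [0.5899, -0.1121, 0.1514]
orientation: [-3.142, 0.0, -0.0]
ft_force: [-0.5, -0.1, -0.8]
grip_width: 0.0258
```

Run:
```python
from h import *
def zfit(W,c,zlo,zhi):
    m=np.isfinite(W[...,2])&(np.hypot(W[...,0]-c[0],W[...,1]-c[1])<.045)&(W[...,2]>zlo)&(W[...,2]<zhi)
    p=W[m]
    f=lambda s:np.hypot(p[:,0]-s[0],p[:,1]-s[1])-(.033-.011*(p[:,2]-s[2])/.06)
    s=least_squares(f,[*c,zlo],loss="soft_l1",f_scale=.001); return np.round(s.x,4)
for n in("scene","top"):
    for k in range(2):
        p,W=shot(n); c=(.5899-OFF[n][0],-.112-OFF[n][1])
        print(n,"tier1",zfit(W,c,.046,.072),"tier2",zfit(W,c,.084,.112),zfit(W,c,.084,.132))
cv2.imwrite("pics/c7.png",cv2.resize(cv2.imread("pics/scene7.png")[140:235,165:275],None,fx=6,fy=6,interpolation=cv2.INTER_CUBIC))
```

```text
scene tier1 [ 0.5885 -0.1139  0.0416] tier2 [ 0.5883 -0.1136  0.0768] [ 0.5881 -0.1136  0.0766]
scene tier1 [ 0.5878 -0.1137  0.0454] tier2 [ 0.5878 -0.1137  0.0778] [ 0.5881 -0.1136  0.0765]
top tier1 [ 0.5893 -0.1254  0.1155] tier2 [ 0.5886 -0.1116  0.0744] [ 0.5888 -0.1117  0.0747]
top tier1 [ 0.5944 -0.1368  0.1819] tier2 [ 0.5884 -0.1117  0.0751] [ 0.5888 -0.1119  0.0752]
```

View pics/c7.png

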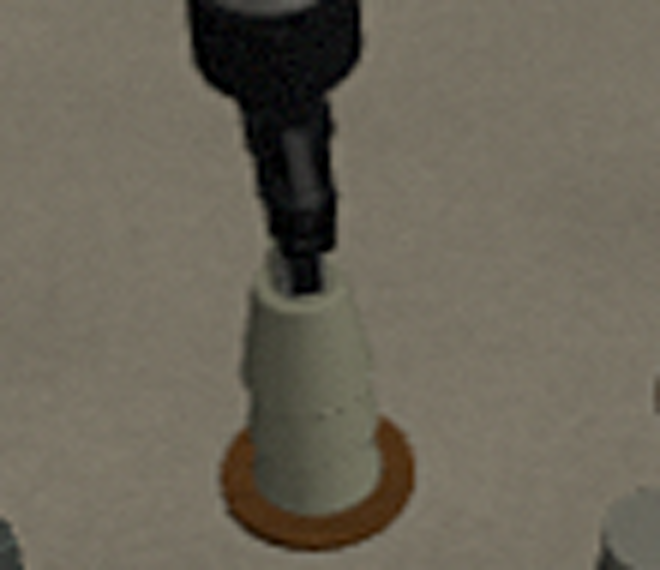

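move_arm(motion=[0,0,0.0002,0,0,0,0.0002,0,0,0,0.0002,0,0,0,0.0002,0,0,0,0.0002,0])

```text
time: 50.78
position: [0.5899, -0.1121, 0.1512]
orientation: [-3.142, 0.0, 0.0]
ft_force: [-1.5, -0.1, -1.3]
grip_width: 0.0256
```

move_arm(motion=[0,0,0.0002,0,0,0,0.0002,0,0,0,0.0002,0,0,0,0.0002,0,0,0,0.0002,0])

```text
time: 51.2
position: [0.59, -0.1121, 0.151]
orientation: [3.142, -0.0, 0.0]
ft_force: [-0.3, 0.0, -0.5]
grip_width: 0.0259
```

move_arm(motion=[0,0,0.0002,0,0,0,0.0002,0,0,0,0.0002,0,0,0,0.0002,0,0,0,0.0002,0])

```text
time: 51.62
position: [0.59, -0.1121, 0.1508]
orientation: [-3.142, -0.0, 0.0]
ft_force: [-0.8, -0.2, 1.4]
grip_width: 0.0259
```

move_arm(motion=[0,0,0.0002,0,0,0,0.0002,0,0,0,0.0002,0,0,0,0.0002,0,0,0,0.0002,0])

```text
time: 52.03
position: [0.5901, -0.1121, 0.1507]
orientation: [3.142, -0.0, 0.0]
ft_force: [-0.6, -0.4, 2.1]
grip_width: 0.0259
```

move_arm(motion=[0,0,0,0,0,0,0,0,0,0,0,0,0,0,0,0,0,0,0,0], claw=0.35)

```text
time: 52.45
position: [0.5899, -0.1121, 0.1505]
orientation: [3.142, 0.0, 0.0]
ft_force: [0.8, -0.3, 0.1]
grip_width: 0.0553
```

move_arm(motion=[0,0,-0.01,0,0,0,-0.035,0,0,0,-0.065,0,0,0,-0.09,0,0,0,-0.09,0])

```text
time: 52.87
position: [0.5927, -0.1126, 0.2469]
orientation: [3.14, -0.008, 0.0]
ft_force: [0.8, -0.1, -0.2]
grip_width: 0.0554
```

move_arm(motion=[-0.03,0,0,0,-0.065,-0.005,0,0,-0.1,-0.025,0,0,-0.125,-0.06,0,0,-0.13,-0.1,0,0], claw=0)

```text
time: 53.28
position: [0.4558, -0.0125, 0.2406]
orientation: [3.141, 0.002, -0.003]
ft_force: [1.2, -0.5, 0.7]
grip_width: 0.0857
```

move_arm(motion=[0,-0.04,0,0,0,-0.08,0,0,0,-0.12,0,0,0,-0.16,0,0,0,-0.2,0,0])

```text
time: 53.7
position: [0.4595, 0.1899, 0.2413]
orientation: [-3.141, -0.001, 0.0]
ft_force: [1.1, -0.5, -0.1]
grip_width: 0.0852
```

Run:
```python
from h import *
look(dict(St=((.593,.117),.116,"L"),Ss=((.59,-.112),.077,"S"),Ss1=((.59,-.112),.042,"S"),S1=((.4902,.4344),0,"S")),"8")
```

```text
scene St [0.5916 0.1174] [1.80e-03 4.13e+02] cap [0.5926 0.1145 0.2021 0.5902]
scene Ss [ 0.5896 -0.1119] [1.70e-03 3.16e+02] cap [ 0.5912 -0.1138  0.1622  0.5901]
scene Ss1 [ 0.5936 -0.1122] [3.60e-03 2.77e+02] cap [ 0.6044 -0.1151  0.1278  0.5924]
scene S1 [0.4908 0.434 ] [2.50e-03 1.61e+02] cap [0.4907 0.4318 0.0854 0.4897]
top St [0.5918 0.117 ] [3.3e-03 2.7e+02] cap [0.5893 0.1166 0.1998 0.5892]
top Ss [ 0.59   -0.1123] [2.20e-03 2.04e+02] cap [ 0.5879 -0.111   0.1605  0.5884]
top Ss1 [ 0.5846 -0.1099] [3.80e-03 1.02e+02] cap [ 0.5824 -0.1108  0.1312  0.5871]
top S1 [0.4869 0.4554] [5.3e-03 1.7e+01] cap [0.4877 0.4369 0.0859 0.4886]
53.8 [0.45993032 0.19290586 0.24125008] [ 0.73043109 -1.47333968  0.21216796]
```

move_arm(motion=[0.006,-0.04,0,0,0.012,-0.08,0,0,0.018,-0.12,0,0,0.024,-0.16,0.02,0,0.0302,-0.195,0.04,0])

```text
time: 54.22
position: [0.4908, 0.3829, 0.2031]
orientation: [-3.14, -0.003, 0.0]
ft_force: [0.6, -0.4, 0.7]
grip_width: 0.0856
```

move_arm(motion=[0,-0.03,0.03,0,0,-0.0512,0.06,0,0,-0.0512,0.07,0,0,-0.0512,0.07,0,0,-0.0512,0.07,0])

```text
time: 54.63
position: [0.4896, 0.4308, 0.1317]
orientation: [3.14, 0.001, 0.0]
ft_force: [0.3, -0.4, -0.1]
grip_width: 0.0849
```

Run:
```python
from h import *
look(dict(S1=((.4902,.4344),0,"S")),"9")
```

```text
scene S1 [0.4909 0.4344] [3.40e-03 1.61e+02] cap [0.4912 0.4314 0.0851 0.4902]
top S1 [0.4899 0.434 ] [4.10e-03 2.18e+02] cap [0.489  0.4327 0.0852 0.4892]
54.7333 [0.49068869 0.43127275 0.13361991] [-0.72232083  0.05312333 -0.02508948]
```

move_arm(motion=[0,0,0.02,0,0,0,0.04,0,0,0,0.052,0,0,0,0.055,0,0,0,0.055,0])

```text
time: 55.15
position: [0.4899, 0.4313, 0.0771]
orientation: [3.141, 0.0, -0.001]
ft_force: [-0.1, -0.2, -0.9]
grip_width: 0.0855
```

move_arm(motion=[0,0,0,0,0,0,0,0,0,0,0,0,0,0,0,0,0,0,0,0])

```text
time: 55.57
position: [0.4899, 0.4321, 0.0774]
orientation: [-3.141, -0.001, 0.0]
ft_force: [-1.1, 0.8, 0.2]
grip_width: 0.0854
```

move_arm(motion=[0,0,0,0,0,0,0,0,0,0,0,0,0,0,0,0,0,0,0,0], claw=1)

```text
time: 55.98
position: [0.4897, 0.4319, 0.0769]
orientation: [-3.142, -0.0, 0.0]
ft_force: [-3.0, -2.2, 19.1]
grip_width: 0.026
```

move_arm(motion=[0,0,-0.01,0,0,0,-0.045,0,0,0,-0.085,0,0,0,-0.125,0,0,0,-0.165,0])

```text
time: 56.4
position: [0.4892, 0.4315, 0.2439]
orientation: [3.141, 0.0, 0.0]
ft_force: [0.9, 0.7, -1.3]
grip_width: 0.0254
```

move_arm(motion=[-0.01,0.02,-0.015,0,-0.02,0.055,-0.03,0,-0.03,0.092,-0.03,0,-0.04,0.13,-0.03,0,-0.04,0.17,-0.03,0])

```text
time: 56.82
position: [0.4477, 0.2606, 0.2725]
orientation: [-3.141, 0.0, 0.001]
ft_force: [0.6, 0.2, -1.9]
grip_width: 0.0256
```

move_arm(motion=[0,0.038,0,0,0,0.076,0,0,0,0.114,0,0,0,0.152,0,0,0,0.19,0,0])

```text
time: 57.23
position: [0.4491, 0.0702, 0.2725]
orientation: [-3.142, -0.001, 0.0]
ft_force: [1.4, 0.4, -1.1]
grip_width: 0.0258
```

move_arm(motion=[0.015,0.035,0,0,0.035,0.07,0,0,0.058,0.1,0,0,0.08,0.13,0,0,0.1,0.16,0,0])

```text
time: 57.65
position: [0.5505, -0.09, 0.2725]
orientation: [3.142, -0.001, -0.0]
ft_force: [0.9, -0.2, -1.0]
grip_width: 0.0256
```

move_arm(motion=[0.02,0.015,0,0,0.035,0.0262,0,0,0.0398,0.0262,0,0,0.0398,0.0262,0,0,0.0398,0.0262,0,0])

```text
time: 58.07
position: [0.5887, -0.1136, 0.2717]
orientation: [-3.141, 0.001, 0.0]
ft_force: [-0.3, 0.1, -0.9]
grip_width: 0.0258
```

Run:
```python
from h import *
s=env.sense(); z=s["position"][2]
look(dict(held=(s["position"][:2],z-.0769,"S"),Ss=((.59,-.112),.0755,"S")))
```

```text
scene held [ 0.5888 -0.1118] [1.60e-03 3.69e+02] cap [ 0.6059 -0.1152  0.2803  0.5944]
scene Ss [ 0.5898 -0.1121] [1.70e-03 3.12e+02] cap [ 0.5917 -0.1135  0.1613  0.5907]
top held [ 0.588  -0.1118] [7.00e-04 1.24e+02] cap None
top Ss [ 0.5898 -0.1121] [9.00e-04 1.09e+02] cap None
58.1667 [ 0.58855878 -0.11332954  0.27195111] [-0.59259161 -0.24275594 -2.12984508]
```

move_arm(motion=[0,0,0.01,0,0,0,0.035,0,0,0,0.06,0,0,0,0.076,0,0,0,0.078,0])

```text
time: 58.58
position: [0.588, -0.1134, 0.1907]
orientation: [-3.141, 0.003, 0.001]
ft_force: [0.3, -1.0, -1.4]
grip_width: 0.0257
```

move_arm(motion=[0,0,0,0,0,0,0,0,0,0,0.0,0,0,0,0.0,0,0,0,0.0,0])

```text
time: 59.0
position: [0.5898, -0.1143, 0.1947]
orientation: [3.141, -0.001, 0.0]
ft_force: [0.3, -0.2, -2.0]
grip_width: 0.0256
```

move_arm(motion=[0,0,0,0,0,0,0,0,0,0,0.0,0,0,0,0.0,0,0,0,0.0,0])

```text
time: 59.42
position: [0.5895, -0.1143, 0.1938]
orientation: [-3.142, 0.0, -0.0]
ft_force: [-0.3, 0.4, -2.9]
grip_width: 0.0259
```

move_arm(motion=[0.0003,-0.0007,0.001,0,0.0003,-0.0007,0.002,0,0.0003,-0.0007,0.0025,0,0.0003,-0.0007,0.0025,0,0.0003,-0.0007,0.0025,0])

```text
time: 59.83
position: [0.5898, -0.1136, 0.1912]
orientation: [-3.142, 0.0, 0.0]
ft_force: [-0.5, -0.0, -1.8]
grip_width: 0.026
```

move_arm(motion=[0,0,0.0005,0,0,0,0.001,0,0,0,0.0013,0,0,0,0.0013,0,0,0,0.0013,0])

```text
time: 60.25
position: [0.5898, -0.1136, 0.19]
orientation: [-3.142, 0.0, 0.0]
ft_force: [-0.0, 0.1, -1.2]
grip_width: 0.0257
```

move_arm(motion=[0,0,0.0002,0,0,0,0.0004,0,0,0,0.0004,0,0,0,0.0004,0,0,0,0.0004,0])

```text
time: 60.67
position: [0.5898, -0.1136, 0.1896]
orientation: [-3.142, -0.0, 0.0]
ft_force: [0.1, -0.4, -1.0]
grip_width: 0.0257
```

move_arm(motion=[0,0,0.0002,0,0,0,0.0003,0,0,0,0.0003,0,0,0,0.0003,0,0,0,0.0003,0])

```text
time: 61.08
position: [0.5898, -0.1136, 0.1893]
orientation: [-3.142, 0.0, 0.0]
ft_force: [-0.3, -0.1, -1.6]
grip_width: 0.0256
```

move_arm(motion=[0,0,0.0002,0,0,0,0.0003,0,0,0,0.0003,0,0,0,0.0003,0,0,0,0.0003,0])

```text
time: 61.5
position: [0.5898, -0.1136, 0.189]
orientation: [-3.142, 0.0, 0.0]
ft_force: [-0.3, -0.2, -1.3]
grip_width: 0.0258
```

move_arm(motion=[0,0,0.0002,0,0,0,0.0003,0,0,0,0.0003,0,0,0,0.0003,0,0,0,0.0003,0])

```text
time: 61.92
position: [0.5898, -0.1136, 0.1888]
orientation: [-3.142, -0.0, 0.0]
ft_force: [0.2, -0.6, -0.7]
grip_width: 0.0256
```

move_arm(motion=[0,0,0.0002,0,0,0,0.0003,0,0,0,0.0003,0,0,0,0.0003,0,0,0,0.0003,0])

```text
time: 62.33
position: [0.5898, -0.1136, 0.1884]
orientation: [-3.142, 0.0, 0.0]
ft_force: [-0.1, 0.6, -0.6]
grip_width: 0.026
```

move_arm(motion=[0,0,0.0002,0,0,0,0.0003,0,0,0,0.0003,0,0,0,0.0003,0,0,0,0.0003,0])

```text
time: 62.75
position: [0.5898, -0.1136, 0.1881]
orientation: [3.142, 0.0, 0.0]
ft_force: [0.0, 0.7, -1.6]
grip_width: 0.026
```

move_arm(motion=[0,0,0.0002,0,0,0,0.0003,0,0,0,0.0003,0,0,0,0.0003,0,0,0,0.0003,0])

```text
time: 63.17
position: [0.5898, -0.1136, 0.1878]
orientation: [3.142, 0.0, 0.0]
ft_force: [0.0, -0.1, -1.9]
grip_width: 0.0258
```

move_arm(motion=[0,0,0.0002,0,0,0,0.0003,0,0,0,0.0003,0,0,0,0.0003,0,0,0,0.0003,0])

```text
time: 63.58
position: [0.5898, -0.1135, 0.1875]
orientation: [-3.142, 0.0, 0.0]
ft_force: [0.2, -0.3, -1.4]
grip_width: 0.0255
```

move_arm(motion=[0,0,0.0002,0,0,0,0.0003,0,0,0,0.0003,0,0,0,0.0003,0,0,0,0.0003,0])

```text
time: 64.0
position: [0.5898, -0.1136, 0.1872]
orientation: [3.142, 0.0, 0.0]
ft_force: [-0.8, 0.1, -1.6]
grip_width: 0.026
```

move_arm(motion=[0,0,0.0002,0,0,0,0.0003,0,0,0,0.0003,0,0,0,0.0003,0,0,0,0.0003,0])

```text
time: 64.42
position: [0.5898, -0.1136, 0.1869]
orientation: [3.142, 0.0, 0.0]
ft_force: [-1.1, -0.3, -1.7]
grip_width: 0.0258
```

Still above the expected contact height (about 0.1855).

move_arm(motion=[0,0,0.0002,0,0,0,0.0003,0,0,0,0.0003,0,0,0,0.0003,0,0,0,0.0003,0])

```text
time: 64.83
position: [0.5898, -0.1136, 0.1866]
orientation: [-3.142, 0.0, 0.0]
ft_force: [-1.8, 0.2, -1.1]
grip_width: 0.0257
```

move_arm(motion=[0,0,0.0002,0,0,0,0.0003,0,0,0,0.0003,0,0,0,0.0003,0,0,0,0.0003,0])

```text
time: 65.25
position: [0.5898, -0.1136, 0.1863]
orientation: [-3.142, -0.0, 0.0]
ft_force: [-0.5, -0.2, -1.4]
grip_width: 0.0254
```

move_arm(motion=[0,0,0.0002,0,0,0,0.0003,0,0,0,0.0003,0,0,0,0.0003,0,0,0,0.0003,0])

```text
time: 65.67
position: [0.5898, -0.1136, 0.186]
orientation: [-3.142, -0.0, 0.0]
ft_force: [0.1, 0.3, -0.8]
grip_width: 0.0254
```

move_arm(motion=[0,0,0.0002,0,0,0,0.0003,0,0,0,0.0003,0,0,0,0.0003,0,0,0,0.0003,0])

```text
time: 66.08
position: [0.5898, -0.1136, 0.1857]
orientation: [3.142, -0.0, 0.0]
ft_force: [-0.9, -0.3, -0.9]
grip_width: 0.0261
```

move_arm(motion=[0,0,0.0002,0,0,0,0.0002,0,0,0,0.0002,0,0,0,0.0002,0,0,0,0.0002,0])

```text
time: 66.5
position: [0.5898, -0.1136, 0.1855]
orientation: [-3.142, 0.0, 0.0]
ft_force: [-0.9, -0.2, -0.6]
grip_width: 0.0258
```

move_arm(motion=[0,0,0.0002,0,0,0,0.0002,0,0,0,0.0002,0,0,0,0.0002,0,0,0,0.0002,0])

```text
time: 66.92
position: [0.5898, -0.1136, 0.1853]
orientation: [3.142, 0.0, 0.0]
ft_force: [-0.7, 0.1, -0.5]
grip_width: 0.0256
```

move_arm(motion=[0,0,0.0002,0,0,0,0.0003,0,0,0,0.0003,0,0,0,0.0003,0,0,0,0.0003,0])

```text
time: 67.33
position: [0.5898, -0.1136, 0.185]
orientation: [-3.142, 0.0, 0.0]
ft_force: [0.0, 0.5, -1.2]
grip_width: 0.0256
```

move_arm(motion=[0,0,0.0002,0,0,0,0.0002,0,0,0,0.0002,0,0,0,0.0002,0,0,0,0.0002,0])

```text
time: 67.75
position: [0.5898, -0.1136, 0.1848]
orientation: [-3.142, -0.0, 0.0]
ft_force: [-0.3, 0.5, -0.4]
grip_width: 0.0256
```

move_arm(motion=[0,0,0.0002,0,0,0,0.0003,0,0,0,0.0003,0,0,0,0.0003,0,0,0,0.0003,0])

```text
time: 68.17
position: [0.5898, -0.1136, 0.1845]
orientation: [-3.142, 0.0, 0.0]
ft_force: [-0.8, 0.8, -1.0]
grip_width: 0.0258
```

move_arm(motion=[0,0,0.0002,0,0,0,0.0002,0,0,0,0.0002,0,0,0,0.0002,0,0,0,0.0002,0])

```text
time: 68.58
position: [0.5898, -0.1136, 0.1843]
orientation: [-3.142, -0.0, 0.0]
ft_force: [-0.6, 0.1, -0.7]
grip_width: 0.0258
```

move_arm(motion=[0,0,0.0002,0,0,0,0.0003,0,0,0,0.0003,0,0,0,0.0003,0,0,0,0.0003,0])

```text
time: 69.0
position: [0.5899, -0.1136, 0.1841]
orientation: [3.142, -0.0, 0.0]
ft_force: [-1.9, -0.0, 0.7]
grip_width: 0.0255
```

move_arm(motion=[0,0,0.0002,0,0,0,0.0003,0,0,0,0.0003,0,0,0,0.0003,0,0,0,0.0003,0])

```text
time: 69.42
position: [0.5899, -0.1136, 0.1839]
orientation: [3.142, -0.0, 0.0]
ft_force: [-0.6, -0.4, 1.9]
grip_width: 0.0259
```

Run:
```python
from h import *
def zfit(W,c,zlo,zhi):
    m=np.isfinite(W[...,2])&(np.hypot(W[...,0]-c[0],W[...,1]-c[1])<.045)&(W[...,2]>zlo)&(W[...,2]<zhi)
    p=W[m]
    f=lambda s:np.hypot(p[:,0]-s[0],p[:,1]-s[1])-(.033-.011*(p[:,2]-s[2])/.06)
    s=least_squares(f,[*c,zlo],loss="soft_l1",f_scale=.001); return np.round(s.x,4)
for n in("scene","top"):
    Ws=[shot(n)[1] for _ in range(4)]; W=np.mean(Ws,0); c=(.5899-OFF[n][0],-.112-OFF[n][1])
    print(n,"tier1",zfit(W,c,.046,.072),"tier2",zfit(W,c,.08,.104),"tier3",zfit(W,c,.115,.162))
s=env.sense();print(s["ft_force"],s["torque"])
```

```text
scene tier1 [ 0.5881 -0.1136  0.044 ] tier2 [ 0.588  -0.1135  0.0759] tier3 [ 0.5879 -0.1135  0.1088]
top tier1 [ 0.5873 -0.106   0.0088] tier2 [ 0.5878 -0.111   0.0664] tier3 [ 0.5888 -0.1116  0.1061]
[-1.08954338 -0.61343656  1.94399484] [ 0.00904857  0.15364857 -0.02504393]
```

move_arm(motion=[0,0,0,0,0,0,0,0,0,0,0,0,0,0,0,0,0,0,0,0], claw=0.35)

```text
time: 70.23
position: [0.5898, -0.1135, 0.1836]
orientation: [-3.142, 0.0, 0.0]
ft_force: [-0.7, 0.3, 0.6]
grip_width: 0.0555
```

move_arm(motion=[0,0,-0.01,0,0,0,-0.035,0,0,0,-0.065,0,0,0,-0.09,0,0,0,-0.09,0])

```text
time: 70.65
position: [0.5925, -0.1141, 0.2801]
orientation: [3.14, -0.009, 0.0]
ft_force: [0.7, -0.8, 0.3]
grip_width: 0.0555
```

move_arm(motion=[-0.03,0,0,0,-0.065,-0.005,0,0,-0.1,-0.015,0,0,-0.13,-0.03,0,0,-0.14,-0.05,0,0], claw=0)

```text
time: 71.07
position: [0.4457, -0.0637, 0.2737]
orientation: [3.141, 0.002, -0.001]
ft_force: [-0.6, -0.1, 0.7]
grip_width: 0.0855
```

Run:
```python
from h import *
look(dict(St=((.593,.117),.116,"L"),Ss=((.59,-.112),.1085,"S")),"10")
for n in("scene","top"):
    W=cloud(n,env.camera(n)[1])
    print(n,"probe",cap(W,(.594,.325),.03,.148),"hi",cap(W,(.586,-.302),.03,.075),"lo",cap(W,(.606,-.368),.03,.043))
a=cv2.imread("pics/scene10.png")[100:260,90:400]; b=cv2.imread("pics/top10.png")[120:260,110:400]
cv2.imwrite("pics/c10.png",np.vstack([cv2.resize(a,(620,320)),cv2.resize(b,(620,280))]))
```

```text
scene St [0.5921 0.1173] [1.80e-03 4.21e+02] cap [0.5922 0.1148 0.2014 0.5909]
scene Ss [ 0.5893 -0.1121] [1.7e-03 3.2e+02] cap [ 0.5905 -0.114   0.1933  0.5894]
top St [0.592 0.117] [3.00e-03 2.69e+02] cap [0.5895 0.1164 0.1998 0.5899]
top Ss [ 0.5898 -0.1122] [1.70e-03 1.58e+02] cap [ 0.5881 -0.1117  0.1922  0.588 ]
71.1667 [ 0.44775089 -0.06201186  0.27426887] [ 0.1426363   0.55642414 -0.28579324]
scene probe [5.963e-01 3.239e-01 1.473e-01 5.942e-01 3.230e-01 1.500e-02 4.900e+01] hi [ 5.877e-01 -3.019e-01  7.660e-02  5.852e-01 -3.023e-01  1.420e-02
  5.400e+01] lo [ 6.082e-01 -3.684e-01  4.220e-02  6.081e-01 -3.679e-01  1.400e-02
  5.100e+01]
top probe [5.919e-01 3.247e-01 1.466e-01 5.935e-01 3.240e-01 1.320e-02 6.300e+01] hi [ 5.842e-01 -3.010e-01  7.540e-02  5.835e-01 -3.009e-01  1.310e-02
  6.400e+01] lo [ 6.041e-01 -3.692e-01  4.180e-02  5.996e-01 -3.740e-01  1.920e-02
  5.500e+01]
```

View pics/c10.png

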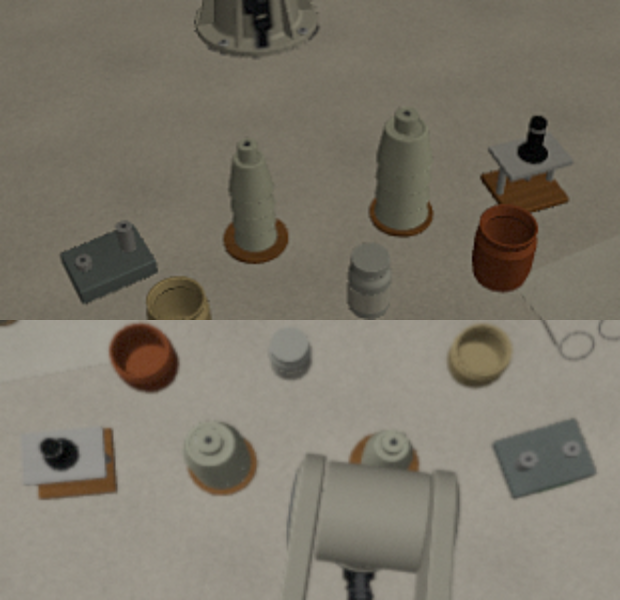

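Both stacks stand upright and straight: the small one at (247,200) and the large one at (403,170). The probe hangs in its rest. Now I'll fetch it.

move_arm(motion=[0.01,-0.028,0,0,0.02,-0.056,0,0,0.03,-0.084,0,0,0.04,-0.112,0,0,0.05,-0.14,0,0])

```text
time: 71.68
position: [0.5014, 0.0774, 0.2738]
orientation: [3.141, -0.001, -0.0]
ft_force: [0.4, -1.1, -0.9]
grip_width: 0.0857
```

move_arm(motion=[0.01,-0.028,0,0,0.02,-0.056,0,0,0.03,-0.084,0,0,0.04,-0.112,0,0,0.05,-0.14,0,0])

```text
time: 72.1
position: [0.5514, 0.2177, 0.2735]
orientation: [3.141, -0.0, -0.0]
ft_force: [0.6, -0.2, -0.3]
grip_width: 0.0853
```

move_arm(motion=[0.01,-0.028,0,0,0.02,-0.056,0,0,0.03,-0.084,0,0,0.0437,-0.1094,0,0,0.0437,-0.1094,0,0])

```text
time: 72.52
position: [0.5963, 0.33, 0.2729]
orientation: [-3.14, -0.001, 0.002]
ft_force: [-0.5, -0.8, 0.8]
grip_width: 0.0853
```

move_arm(motion=[0,0,0.02,0,0,0,0.045,0,0,0,0.07,0,0,0,0.09,0,0,0,0.09,0])

```text
time: 72.93
position: [0.592, 0.324, 0.1787]
orientation: [3.138, 0.006, -0.0]
ft_force: [-1.1, -0.4, -0.1]
grip_width: 0.0857
```

move_arm(motion=[0,0,0,0,0,0,0,0,0,0,0,0,0,0,0,0,0,0,0,0])

```text
time: 73.35
position: [0.5941, 0.3261, 0.1851]
orientation: [-3.141, -0.002, 0.0]
ft_force: [-0.2, -0.4, 0.3]
grip_width: 0.0852
```

move_arm(motion=[0,0,0.02,0,0,0,0.045,0,0,0,0.065,0,0,0,0.074,0,0,0,0.074,0])

```text
time: 73.77
position: [0.5924, 0.3252, 0.1079]
orientation: [3.14, 0.003, 0.0]
ft_force: [-0.6, -0.9, -0.1]
grip_width: 0.0854
```

move_arm(motion=[0,0,0,0,0,0,0,0,0,0,0,0,0,0,0,0,0,0,0,0])

```text
time: 74.18
position: [0.5939, 0.3261, 0.1107]
orientation: [-3.141, -0.001, 0.0]
ft_force: [0.2, -0.5, -0.2]
grip_width: 0.0855
```

move_arm(motion=[0,0,0,0,0,0,0,0,0,0,0,0,0,0,0,0,0,0,0,0], claw=1)

```text
time: 74.6
position: [0.5935, 0.3258, 0.1097]
orientation: [3.142, -0.0, 0.0]
ft_force: [2.4, -0.3, 5.4]
grip_width: 0.0256
```

move_arm(motion=[0,0,0,0,0,0,0,0,0,0,0,0,0,0,0,0,0,0,0,0])

```text
time: 75.02
position: [0.5937, 0.3259, 0.1099]
orientation: [-3.141, -0.0, 0.0]
ft_force: [0.9, -0.4, 1.4]
grip_width: 0.0244
```

move_arm(motion=[0,0,-0.01,0,0,0,-0.04,0,0,0,-0.08,0,0,0,-0.11,0,0,0,-0.12,0])

```text
time: 75.43
position: [0.5953, 0.3268, 0.2357]
orientation: [-3.138, -0.006, -0.0]
ft_force: [0.3, -0.0, -0.6]
grip_width: 0.0248
```

move_arm(motion=[0,0,-0.03,0,0,0,-0.06,0,0,0,-0.08,0,0,0,-0.08,0,0,0,-0.08,0])

```text
time: 75.85
position: [0.5936, 0.3259, 0.3105]
orientation: [-3.141, -0.001, 0.0]
ft_force: [0.4, -0.5, -2.6]
grip_width: 0.0248
```

Run:
```python
from h import *
s=env.sense();P=s["position"];print(P,s["ft_force"])
for n in("scene","top"):
    p,W=shot(n); cv2.imwrite(f"pics/{n}11.png",p)
    t=P-[0,0,.085]
    m=np.isfinite(W[...,2])&(np.hypot(W[...,0]-P[0],W[...,1]-P[1])<.03)&(W[...,2]>t[2]-.01)&(W[...,2]<t[2]+.05)
    q=W[m]; print(n,len(q),"minz",np.round(np.sort(q[:,2])[:4],4) if len(q) else "")
    for a,b in ((-.003,.012),(.014,.03),(.03,.05)):
        k=q[(q[:,2]>t[2]+a)&(q[:,2]<t[2]+b)]
        if len(k): print(a,np.round(k.mean(0),4),len(k))
    u=project(n,t)[0]; print("tip proj",u)
    x,y=map(int,u)
    if n=="scene": cv2.imwrite("pics/c11.png",cv2.resize(p[max(0,y-70):y+30,x-50:x+50],None,fx=6,fy=6,interpolation=cv2.INTER_CUBIC))
```

```text
[0.5935681  0.32590313 0.31047011] [ 0.40498436 -0.50500977 -2.58038145]
scene 44 minz [0.228  0.2296 0.2309 0.2327]
-0.003 [0.5958 0.3245 0.2334] 11
0.014 [0.5954 0.3253 0.248 ] 19
0.03 [0.5957 0.3247 0.263 ] 12
tip proj [363.0448142  139.31363779]
top 0 minz 
tip proj [124.59597115 176.96454107]
```

View pics/c11.png

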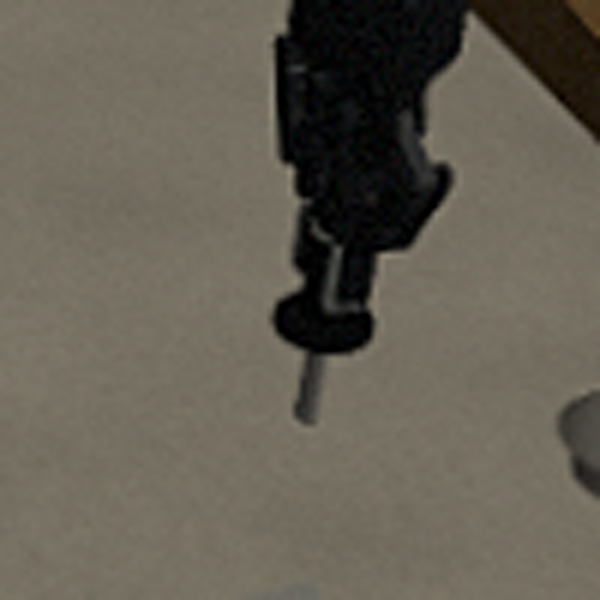

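The held probe hangs straight. The tip shows at crop (307,420), which is scene (364,139) and within a pixel of its projection. On to the short stud.

move_arm(motion=[0,0.015,-0.01,0,0,0.05,-0.02,0,0,0.09,-0.02,0,0,0.13,-0.02,0,0,0.17,-0.02,0])

```text
time: 76.37
position: [0.5926, 0.1536, 0.3287]
orientation: [3.141, 0.002, 0.001]
ft_force: [1.3, -0.6, -1.8]
grip_width: 0.0247
```

move_arm(motion=[0,0.038,0,0,0,0.076,0,0,0,0.114,0,0,0,0.152,0,0,0,0.19,0,0])

```text
time: 76.78
position: [0.5922, -0.0365, 0.3287]
orientation: [3.142, 0.002, -0.0]
ft_force: [0.7, -0.2, -0.8]
grip_width: 0.0243
```

move_arm(motion=[0.002,0.038,0,0,0.005,0.076,0,0,0.007,0.114,0,0,0.01,0.152,0,0,0.0126,0.19,0,0])

```text
time: 77.2
position: [0.6049, -0.2264, 0.3287]
orientation: [-3.141, 0.002, -0.0]
ft_force: [1.5, -0.5, -1.1]
grip_width: 0.0246
```

move_arm(motion=[0,0.038,0,0,0,0.076,0,0,0,0.114,0,0,0,0.135,0,0,0,0.1433,0,0])

```text
time: 77.62
position: [0.6044, -0.3712, 0.3279]
orientation: [-3.141, 0.003, -0.003]
ft_force: [-0.1, 0.8, -1.2]
grip_width: 0.0248
```

move_arm(motion=[0,0,0.03,0,0,0,0.065,0,0,0,0.1,0,0,0,0.135,0,0,0,0.15,0])

```text
time: 78.03
position: [0.603, -0.3652, 0.1737]
orientation: [-3.137, 0.007, 0.0]
ft_force: [-0.5, 0.0, -1.8]
grip_width: 0.0246
```

move_arm(motion=[0,0,0,0,0,0,0.01,0,0,0,0.02,0,0,0,0.025,0,0,0,0.03,0])

```text
time: 78.45
position: [0.6064, -0.3676, 0.1501]
orientation: [3.141, -0.001, 0.0]
ft_force: [-0.4, 0.6, -0.9]
grip_width: 0.0246
```

move_arm(motion=[0,0,0,0,0,0,0,0,0,0,0,0,0,0,0,0,0,0,0,0])

```text
time: 78.87
position: [0.6064, -0.3676, 0.1503]
orientation: [3.141, -0.001, 0.0]
ft_force: [0.1, 0.1, -1.9]
grip_width: 0.0247
```

Run:
```python
from h import *
s=env.sense();P=s["position"];print(P,s["ft_force"])
ims=[]
for n,h in(("scene",40),("top",30)):
    p,W=shot(n); cv2.imwrite(f"pics/{n}12.png",p)
    c=cap(W,(.606,-.368),.02,.043); print(n,c)
    u=project(n,P-[0,0,.085])[0]; x,y=map(int,u); print(u, project(n,[.6061,-.3675,.042]))
    ims.append(cv2.resize(p[y-40:y+40,x-40:x+40],(400,400),interpolation=cv2.INTER_CUBIC))
cv2.imwrite("pics/c12.png",np.hstack(ims))
```

```text
[ 0.60638928 -0.36764809  0.15030731] [ 0.11918722  0.10308305 -1.93221255]
scene [ 6.082e-01 -3.683e-01  4.290e-02  6.066e-01 -3.695e-01  1.460e-02
  5.000e+01]
[129.9130757  224.76660634] [[131.60956708 230.09335499]]
top [ 6.082e-01 -3.611e-01  3.920e-02  6.081e-01 -3.618e-01  8.000e-03
  9.000e+00]
[378.85496049 182.38774468] [[376.81309558 183.9197147 ]]
```

View pics/c12.png

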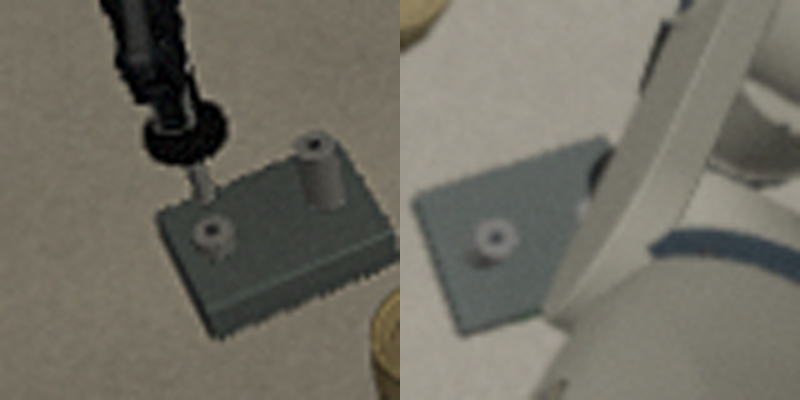

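The scene crop shows the tip at (203,200) about 23 mm above the short stud's dot at (213,232), which is consistent with being right above it. I'll lower to it.

move_arm(motion=[0,0,0.005,0,0,0,0.011,0,0,0,0.017,0,0,0,0.0205,0,0,0,0.0205,0])

```text
time: 79.38
position: [0.6054, -0.367, 0.1276]
orientation: [-3.14, 0.002, 0.0]
ft_force: [0.5, -0.3, -1.3]
grip_width: 0.0249
```

move_arm(motion=[0,0,0.0003,0,0,0,0.0006,0,0,0,0.001,0,0,0,0.001,0,0,0,0.001,0])

```text
time: 79.8
position: [0.6062, -0.3675, 0.1285]
orientation: [3.141, -0.0, 0.0]
ft_force: [0.6, 0.5, -1.1]
grip_width: 0.0248
```

move_arm(motion=[0,0,0.0003,0,0,0,0.0006,0,0,0,0.0006,0,0,0,0.0006,0,0,0,0.0006,0])

```text
time: 80.22
position: [0.6061, -0.3675, 0.1276]
orientation: [-3.142, 0.0, 0.0]
ft_force: [-0.1, 0.5, -1.0]
grip_width: 0.0248
```

move_arm(motion=[0,0,0.0003,0,0,0,0.0005,0,0,0,0.0005,0,0,0,0.0005,0,0,0,0.0005,0])

```text
time: 80.63
position: [0.6061, -0.3675, 0.1271]
orientation: [-3.142, 0.0, 0.0]
ft_force: [0.5, 0.7, -1.9]
grip_width: 0.0247
```

move_arm(motion=[0,0,0.0002,0,0,0,0.0003,0,0,0,0.0003,0,0,0,0.0003,0,0,0,0.0003,0])

```text
time: 81.05
position: [0.6061, -0.3675, 0.1269]
orientation: [3.142, -0.0, 0.0]
ft_force: [0.3, 0.4, -2.1]
grip_width: 0.0245
```

move_arm(motion=[0,0,0.0002,0,0,0,0.0003,0,0,0,0.0003,0,0,0,0.0003,0,0,0,0.0003,0])

```text
time: 81.47
position: [0.6062, -0.3675, 0.1266]
orientation: [3.142, -0.0, 0.0]
ft_force: [-0.5, 0.2, 0.7]
grip_width: 0.0246
```

move_arm(motion=[0,0,0.0002,0,0,0,0.0003,0,0,0,0.0003,0,0,0,0.0003,0,0,0,0.0003,0])

```text
time: 81.88
position: [0.6062, -0.3675, 0.1265]
orientation: [3.141, -0.0, 0.0]
ft_force: [-1.2, -0.0, 3.3]
grip_width: 0.0248
```

move_arm(motion=[0,0,-0.005,0,0,0,-0.02,0,0,0,-0.04,0,0,0,-0.055,0,0,0,-0.055,0])

```text
time: 82.3
position: [0.6077, -0.3684, 0.1847]
orientation: [3.139, -0.004, 0.0]
ft_force: [0.7, -0.3, 0.5]
grip_width: 0.0246
```

move_arm(motion=[-0.005,-0.017,0,0,-0.0105,-0.034,0,0,-0.0155,-0.051,0,0,-0.0205,-0.0665,0,0,-0.0205,-0.0665,0,0])

```text
time: 82.72
position: [0.5841, -0.2981, 0.1799]
orientation: [-3.139, 0.003, 0.001]
ft_force: [-0.1, 0.1, -0.9]
grip_width: 0.0249
```

move_arm(motion=[0,0,0,0,0,0,0.006,0,0,0,0.012,0,0,0,0.0175,0,0,0,0.0175,0])

```text
time: 83.13
position: [0.5848, -0.3011, 0.1616]
orientation: [-3.14, 0.002, -0.001]
ft_force: [-0.7, -0.0, -1.7]
grip_width: 0.0252
```

move_arm(motion=[0,0,0,0,0,0,0.0005,0,0,0,0.001,0,0,0,0.001,0,0,0,0.001,0])

```text
time: 83.55
position: [0.5857, -0.3011, 0.1629]
orientation: [3.141, -0.0, 0.0]
ft_force: [-0.9, -0.5, -0.7]
grip_width: 0.0247
```

move_arm(motion=[0,0,0.0003,0,0,0,0.0006,0,0,0,0.001,0,0,0,0.001,0,0,0,0.001,0])

```text
time: 83.97
position: [0.5856, -0.301, 0.1617]
orientation: [-3.142, -0.0, 0.0]
ft_force: [-0.2, -0.5, -1.5]
grip_width: 0.0246
```

move_arm(motion=[0,0,0.0003,0,0,0,0.0006,0,0,0,0.0009,0,0,0,0.0009,0,0,0,0.0009,0])

```text
time: 84.38
position: [0.5856, -0.3009, 0.1608]
orientation: [-3.142, 0.0, 0.0]
ft_force: [-0.2, -0.2, -1.6]
grip_width: 0.0248
```

Run:
```python
from h import *
s=env.sense();print(s["position"],s["ft_force"])
p,W=shot("scene"); x,y=map(int,project("scene",[.585,-.301,.075])[0])
cv2.imwrite("pics/c13.png",cv2.resize(p[y-40:y+30,x-40:x+40],None,fx=7,fy=7,interpolation=cv2.INTER_CUBIC))
```

```text
[ 0.58559225 -0.30092195  0.16075764] [-0.18898144 -0.16625708 -1.63484484]
```

View pics/c13.png

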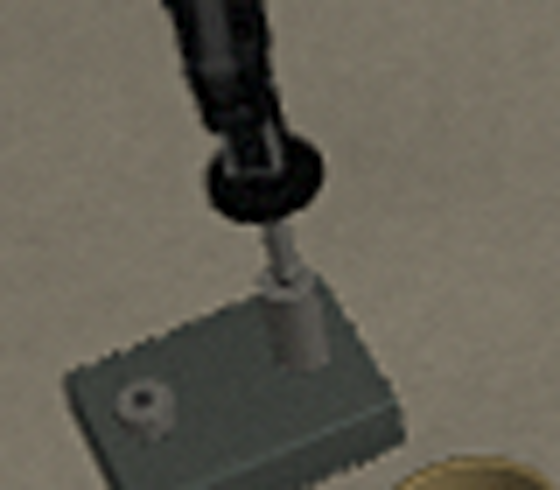

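The tip sits about centrally on the tall stud's top, at crop (287,280). I'll finish the touch.

move_arm(motion=[0,0,0.0003,0,0,0,0.0006,0,0,0,0.0008,0,0,0,0.0008,0,0,0,0.0008,0])

```text
time: 84.85
position: [0.5856, -0.301, 0.16]
orientation: [-3.142, 0.0, 0.0]
ft_force: [0.2, 0.8, -1.9]
grip_width: 0.0245
```

move_arm(motion=[0,0,0.0002,0,0,0,0.0004,0,0,0,0.0004,0,0,0,0.0004,0,0,0,0.0004,0])

```text
time: 85.27
position: [0.5857, -0.301, 0.1597]
orientation: [3.142, -0.0, 0.0]
ft_force: [-0.5, -0.6, -0.5]
grip_width: 0.0245
```

move_arm(motion=[0,0,0.0002,0,0,0,0.0004,0,0,0,0.0004,0,0,0,0.0004,0,0,0,0.0004,0])

```text
time: 85.68
position: [0.5857, -0.301, 0.1595]
orientation: [3.141, -0.0, 0.0]
ft_force: [-0.6, 0.1, 3.4]
grip_width: 0.0247
```

move_arm(motion=[0,0,-0.01,0,0,0,-0.04,0,0,0,-0.08,0,0,0,-0.12,0,0,0,-0.161,0])

```text
time: 86.1
position: [0.5851, -0.3007, 0.322]
orientation: [-3.141, 0.001, 0.0]
ft_force: [1.5, -0.7, -0.8]
grip_width: 0.0246
```

move_arm(motion=[0.001,-0.025,0,0,0.002,-0.06,0,0,0.003,-0.098,0,0,0.004,-0.136,0,0,0.0051,-0.174,0,0])

```text
time: 86.52
position: [0.5903, -0.1255, 0.3208]
orientation: [-3.142, -0.0, -0.001]
ft_force: [0.4, 1.0, -1.1]
grip_width: 0.0246
```

move_arm(motion=[0,-0.038,0,0,0,-0.076,0,0,0,-0.114,0,0,0,-0.152,0,0,0,-0.19,0,0])

```text
time: 86.93
position: [0.5903, 0.0649, 0.3208]
orientation: [-3.141, -0.0, 0.0]
ft_force: [1.1, -0.2, -0.8]
grip_width: 0.0245
```

move_arm(motion=[0,-0.03,0,0,0,-0.0541,0,0,0,-0.0541,0,0,0,-0.0541,0,0,0,-0.0541,0,0])

```text
time: 87.35
position: [0.5906, 0.1168, 0.3204]
orientation: [3.141, 0.0, 0.001]
ft_force: [-0.2, 0.3, -0.4]
grip_width: 0.0249
```

move_arm(motion=[0,0,0.005,0,0,0,0.01,0,0,0,0.015,0,0,0,0.02,0,0,0,0.025,0])

```text
time: 87.77
position: [0.5906, 0.1166, 0.2944]
orientation: [3.141, 0.001, -0.001]
ft_force: [0.2, -0.1, -0.8]
grip_width: 0.0244
```

move_arm(motion=[0,0,0,0,0,0,0,0,0,0,0.0,0,0,0,0.0,0,0,0,0.0,0])

```text
time: 88.18
position: [0.5909, 0.1172, 0.2955]
orientation: [-3.141, -0.001, 0.0]
ft_force: [0.7, 1.1, -1.1]
grip_width: 0.0247
```

Run:
```python
from h import *
s=env.sense();print(s["position"],s["ft_force"])
p,W=shot("scene"); x,y=map(int,project("scene",[.59,.117,.2])[0])
print("tip",project("scene",s["position"]-[0.0014,.0016,.0846]),"origin",x-35,y-40)
print(cap(W,(.5925,.115),.03,.2014))
cv2.imwrite("pics/c14.png",cv2.resize(p[y-40:y+30,x-35:x+35],None,fx=8,fy=8,interpolation=cv2.INTER_CUBIC))
```

```text
[0.59086571 0.11721732 0.29554374] [ 0.71581413  1.0659568  -1.13174977]
tip [[292.98632789 153.65438924]] origin 258 116
[5.931e-01 1.139e-01 2.018e-01 5.921e-01 1.154e-01 1.830e-02 8.900e+01]
```

View pics/c14.png

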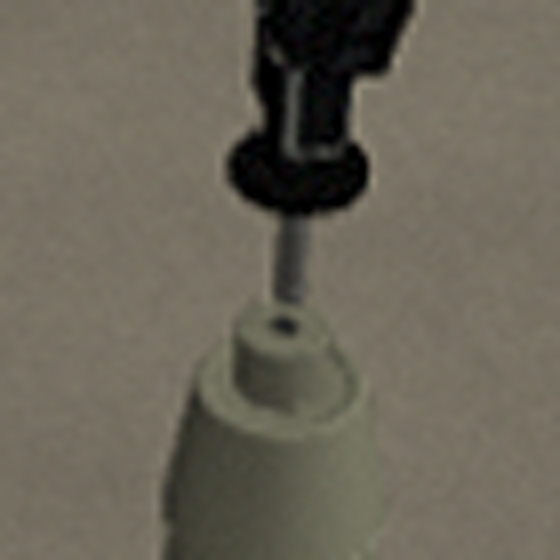

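The tip at (288,300) is about 10 mm above the large stack's dot at (284,325), which puts it on line. I'll lower to touch.

move_arm(motion=[0,0,0.001,0,0,0,0.003,0,0,0,0.005,0,0,0,0.0065,0,0,0,0.0065,0])

```text
time: 88.65
position: [0.5905, 0.1171, 0.2882]
orientation: [3.141, 0.001, 0.0]
ft_force: [-0.3, 1.0, -1.3]
grip_width: 0.0249
```

move_arm(motion=[0,0,0.0002,0,0,0,0.0005,0,0,0,0.0008,0,0,0,0.0008,0,0,0,0.0008,0])

```text
time: 89.07
position: [0.5908, 0.1171, 0.288]
orientation: [-3.142, -0.0, 0.0]
ft_force: [0.7, -0.4, -1.1]
grip_width: 0.0248
```

move_arm(motion=[0,0,0.0002,0,0,0,0.0005,0,0,0,0.0005,0,0,0,0.0005,0,0,0,0.0005,0])

```text
time: 89.48
position: [0.5907, 0.1171, 0.2874]
orientation: [3.142, 0.0, 0.0]
ft_force: [0.6, 0.0, -1.9]
grip_width: 0.0248
```

move_arm(motion=[0,0,0.0002,0,0,0,0.0005,0,0,0,0.0005,0,0,0,0.0005,0,0,0,0.0005,0])

```text
time: 89.9
position: [0.5907, 0.1171, 0.2869]
orientation: [3.142, 0.0, 0.0]
ft_force: [-0.5, -0.1, -0.8]
grip_width: 0.0252
```

move_arm(motion=[0,0,0.0002,0,0,0,0.0005,0,0,0,0.0005,0,0,0,0.0005,0,0,0,0.0005,0])

```text
time: 90.32
position: [0.5907, 0.1171, 0.2864]
orientation: [-3.142, 0.0, 0.0]
ft_force: [0.1, -0.1, -1.3]
grip_width: 0.0249
```

move_arm(motion=[0,0,0.0002,0,0,0,0.0004,0,0,0,0.0004,0,0,0,0.0004,0,0,0,0.0004,0])

```text
time: 90.73
position: [0.5907, 0.1171, 0.2861]
orientation: [-3.142, -0.0, 0.0]
ft_force: [0.1, 0.6, -2.1]
grip_width: 0.0249
```

move_arm(motion=[0,0,0.0002,0,0,0,0.0004,0,0,0,0.0004,0,0,0,0.0004,0,0,0,0.0004,0])

```text
time: 91.15
position: [0.5907, 0.1171, 0.2856]
orientation: [3.142, -0.0, 0.0]
ft_force: [0.3, 0.9, -1.1]
grip_width: 0.0249
```

move_arm(motion=[0,0,0.0002,0,0,0,0.0004,0,0,0,0.0004,0,0,0,0.0004,0,0,0,0.0004,0])

```text
time: 91.57
position: [0.5907, 0.1171, 0.2853]
orientation: [-3.142, -0.0, 0.0]
ft_force: [0.2, -0.9, -0.9]
grip_width: 0.0248
```

move_arm(motion=[0,0,0.0002,0,0,0,0.0004,0,0,0,0.0004,0,0,0,0.0004,0,0,0,0.0004,0])

```text
time: 91.98
position: [0.5908, 0.1172, 0.285]
orientation: [-3.141, -0.0, 0.0]
ft_force: [-0.7, 0.1, 2.4]
grip_width: 0.0248
```

move_arm(motion=[0,0,0.0002,0,0,0,0.0004,0,0,0,0.0004,0,0,0,0.0004,0,0,0,0.0004,0])

```text
time: 92.4
position: [0.5909, 0.1172, 0.2848]
orientation: [-3.141, -0.001, 0.0]
ft_force: [-0.1, -0.7, 4.9]
grip_width: 0.0243
```

move_arm(motion=[0,0,-0.005,0,0,0,-0.015,0,0,0,-0.025,0,0,0,-0.035,0,0,0,-0.035,0])

```text
time: 92.82
position: [0.5918, 0.1173, 0.3223]
orientation: [-3.141, -0.004, 0.0]
ft_force: [0.8, -0.5, -0.8]
grip_width: 0.0248
```

move_arm(motion=[0,0.025,0,0,0,0.06,0,0,-0.001,0.095,0,0,-0.001,0.13,0,0,-0.0017,0.165,0,0])

```text
time: 93.23
position: [0.5888, -0.0493, 0.3196]
orientation: [3.142, -0.0, 0.001]
ft_force: [1.1, -0.4, -1.9]
grip_width: 0.0248
```

move_arm(motion=[0,0.03,0,0,0,0.055,0,0,0,0.0643,0,0,0,0.0643,0,0,0,0.0643,0,0])

```text
time: 93.65
position: [0.589, -0.1119, 0.3194]
orientation: [-3.141, 0.0, -0.001]
ft_force: [0.3, -0.3, -1.3]
grip_width: 0.0248
```

move_arm(motion=[0,0,0.008,0,0,0,0.016,0,0,0,0.024,0,0,0,0.03,0,0,0,0.034,0])

```text
time: 94.07
position: [0.5886, -0.1114, 0.2839]
orientation: [-3.141, 0.002, 0.001]
ft_force: [0.2, -0.4, -0.5]
grip_width: 0.0248
```

move_arm(motion=[0,0,0,0,0,0,0,0,0,0,0.0,0,0,0,0.0,0,0,0,0.0,0])

```text
time: 94.48
position: [0.5892, -0.1123, 0.2859]
orientation: [3.142, -0.001, -0.0]
ft_force: [0.7, -0.2, -1.1]
grip_width: 0.0247
```

Run:
```python
from h import *
s=env.sense();print(s["position"],s["ft_force"])
p,W=shot("scene"); x,y=map(int,project("scene",[.589,-.112,.192])[0])
cv2.imwrite("pics/c15.png",cv2.resize(p[y-40:y+30,x-35:x+35],None,fx=8,fy=8,interpolation=cv2.INTER_CUBIC))
```

```text
[ 0.58923742 -0.11225459  0.28585965] [ 0.72274587 -0.20060864 -1.06991802]
```

View pics/c15.png

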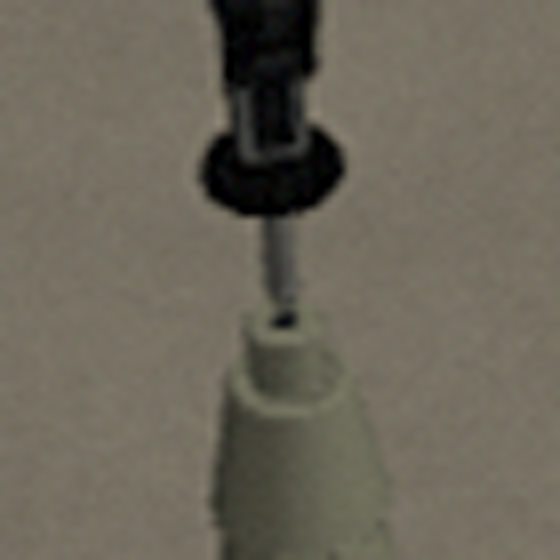

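The tip is right above the small stack's dot at (285,320). I'll lower it.

move_arm(motion=[0,0,0.001,0,0,0,0.003,0,0,0,0.005,0,0,0,0.0055,0,0,0,0.0055,0])

```text
time: 94.95
position: [0.5888, -0.1122, 0.2796]
orientation: [-3.141, 0.001, -0.0]
ft_force: [-0.2, 1.0, -2.0]
grip_width: 0.0245
```

move_arm(motion=[0,0,0.0002,0,0,0,0.0005,0,0,0,0.0008,0,0,0,0.0008,0,0,0,0.0008,0])

```text
time: 95.37
position: [0.589, -0.1122, 0.2792]
orientation: [-3.142, -0.0, 0.0]
ft_force: [0.3, -0.5, -1.4]
grip_width: 0.0247
```

move_arm(motion=[0,0,0.0002,0,0,0,0.0005,0,0,0,0.0005,0,0,0,0.0005,0,0,0,0.0005,0])

```text
time: 95.78
position: [0.589, -0.1122, 0.2786]
orientation: [-3.142, 0.0, 0.0]
ft_force: [-0.2, -0.0, -0.6]
grip_width: 0.0246
```

move_arm(motion=[0,0,0.0002,0,0,0,0.0005,0,0,0,0.0005,0,0,0,0.0005,0,0,0,0.0005,0])

```text
time: 96.2
position: [0.589, -0.1122, 0.2781]
orientation: [-3.142, 0.0, 0.0]
ft_force: [0.2, -0.7, -1.2]
grip_width: 0.025
```

move_arm(motion=[0,0,0.0002,0,0,0,0.0005,0,0,0,0.0005,0,0,0,0.0005,0,0,0,0.0005,0])

```text
time: 96.62
position: [0.589, -0.1122, 0.2776]
orientation: [3.142, 0.0, 0.0]
ft_force: [0.6, -0.1, -0.3]
grip_width: 0.0245
```

move_arm(motion=[0,0,0.0002,0,0,0,0.0004,0,0,0,0.0004,0,0,0,0.0004,0,0,0,0.0004,0])

```text
time: 97.03
position: [0.589, -0.1122, 0.2772]
orientation: [-3.142, 0.0, 0.0]
ft_force: [-0.6, 0.8, -1.2]
grip_width: 0.0247
```

move_arm(motion=[0,0,0.0002,0,0,0,0.0004,0,0,0,0.0004,0,0,0,0.0004,0,0,0,0.0004,0])

```text
time: 97.45
position: [0.5891, -0.1122, 0.277]
orientation: [3.142, -0.0, 0.0]
ft_force: [-0.7, 0.1, 0.7]
grip_width: 0.0246
```

move_arm(motion=[0,0,0.0002,0,0,0,0.0004,0,0,0,0.0004,0,0,0,0.0004,0,0,0,0.0004,0])

```text
time: 97.87
position: [0.5891, -0.1122, 0.2766]
orientation: [3.142, -0.0, 0.0]
ft_force: [-0.5, 0.3, 2.8]
grip_width: 0.0246
```

move_arm(motion=[0,0,-0.005,0,0,0,-0.02,0,0,0,-0.04,0,0,0,-0.055,0,0,0,-0.055,0])

```text
time: 98.28
position: [0.5903, -0.1124, 0.3347]
orientation: [3.141, -0.005, 0.0]
ft_force: [0.2, -0.4, -0.5]
grip_width: 0.0246
```

move_arm(motion=[0.001,-0.02,0,0,0.002,-0.055,0,0,0.003,-0.093,0,0,0.004,-0.131,0,0,0.0046,-0.169,0,0])

```text
time: 98.7
position: [0.593, 0.0582, 0.3303]
orientation: [3.141, 0.001, -0.001]
ft_force: [0.5, -0.2, -0.9]
grip_width: 0.0248
```

move_arm(motion=[0,-0.038,0,0,0,-0.076,0,0,0,-0.114,0,0,0,-0.152,0,0,0,-0.19,0,0])

```text
time: 99.12
position: [0.5929, 0.2485, 0.3302]
orientation: [3.141, 0.001, 0.0]
ft_force: [0.6, 0.6, -1.1]
grip_width: 0.0246
```

move_arm(motion=[0,-0.038,0,0,0,-0.065,0,0,0,-0.079,0,0,0,-0.079,0,0,0,-0.079,0,0])

```text
time: 99.53
position: [0.5932, 0.3257, 0.3302]
orientation: [3.14, 0.001, 0.001]
ft_force: [-0.2, -1.2, -1.1]
grip_width: 0.0248
```

move_arm(motion=[0,0,0.02,0,0,0,0.05,0,0,0,0.08,0,0,0,0.105,0,0,0,0.12,0])

```text
time: 99.95
position: [0.5925, 0.3229, 0.2081]
orientation: [3.139, 0.003, -0.002]
ft_force: [-0.1, -0.2, -1.1]
grip_width: 0.0246
```

move_arm(motion=[0,0,0,0,0,0,0,0,0,0,0,0,0,0,0,0,0,0,0,0])

```text
time: 100.37
position: [0.5944, 0.3259, 0.2131]
orientation: [-3.14, -0.002, -0.0]
ft_force: [0.0, 0.1, -1.2]
grip_width: 0.0249
```

move_arm(motion=[0,0,0.01,0,0,0,0.03,0,0,0,0.055,0,0,0,0.075,0,0,0,0.08,0])

```text
time: 100.78
position: [0.5916, 0.3249, 0.1277]
orientation: [3.139, 0.004, 0.0]
ft_force: [-0.4, -0.3, -1.3]
grip_width: 0.0247
```

move_arm(motion=[0,0,0,0,0,0,0.005,0,0,0,0.01,0,0,0,0.015,0,0,0,0.017,0])

```text
time: 101.2
position: [0.5937, 0.3259, 0.1144]
orientation: [-3.141, -0.0, 0.0]
ft_force: [-0.3, -0.4, -0.7]
grip_width: 0.0248
```

move_arm(motion=[0,0,0,0,0,0,0.001,0,0,0,0.002,0,0,0,0.003,0,0,0,0.003,0])

```text
time: 101.62
position: [0.5936, 0.3258, 0.1114]
orientation: [-3.142, 0.0, 0.0]
ft_force: [0.3, -0.2, -2.1]
grip_width: 0.0248
```

move_arm(motion=[0,0,0.0003,0,0,0,0.0006,0,0,0,0.0008,0,0,0,0.0008,0,0,0,0.0008,0])

```text
time: 102.03
position: [0.5936, 0.3259, 0.1107]
orientation: [-3.142, -0.0, 0.0]
ft_force: [0.4, 0.5, -0.6]
grip_width: 0.0249
```

move_arm(motion=[0,0,0.0002,0,0,0,0.0005,0,0,0,0.0005,0,0,0,0.0005,0,0,0,0.0005,0])

```text
time: 102.45
position: [0.5936, 0.3258, 0.1101]
orientation: [-3.142, -0.0, 0.0]
ft_force: [1.4, -1.4, -1.1]
grip_width: 0.0247
```

move_arm(motion=[0,0,0.0002,0,0,0,0.0005,0,0,0,0.0005,0,0,0,0.0005,0,0,0,0.0005,0])

```text
time: 102.87
position: [0.5937, 0.3259, 0.1099]
orientation: [-3.141, -0.0, 0.0]
ft_force: [-1.5, -0.6, 2.6]
grip_width: 0.0247
```

move_arm(motion=[0,0,0.0002,0,0,0,0.0005,0,0,0,0.0005,0,0,0,0.0005,0,0,0,0.0005,0])

```text
time: 103.28
position: [0.5937, 0.3259, 0.1098]
orientation: [-3.141, -0.0, 0.0]
ft_force: [-2.9, -0.7, 6.4]
grip_width: 0.0247
```

The collar is on the plate. I'll open, lift away and check.

move_arm(motion=[0,0,-0.0003,0,0,0,-0.0003,0,0,0,-0.0003,0,0,0,-0.0003,0,0,0,-0.0003,0], claw=0.2)

```text
time: 103.7
position: [0.5936, 0.3258, 0.1093]
orientation: [3.142, 0.0, 0.0]
ft_force: [0.3, -0.1, -0.5]
grip_width: 0.0685
```

move_arm(motion=[0,0,-0.01,0,0,0,-0.04,0,0,0,-0.08,0,0,0,-0.12,0,0,0,-0.14,0])

```text
time: 104.12
position: [0.5952, 0.3267, 0.2555]
orientation: [-3.139, -0.005, 0.0]
ft_force: [1.1, 0.0, -0.0]
grip_width: 0.0683
```

move_arm(motion=[-0.03,0,0,0,-0.06,0,0,0,-0.09,0,0,0,-0.12,0,0,0,-0.14,0,0,0])

```text
time: 104.53
position: [0.4512, 0.3255, 0.2502]
orientation: [-3.141, 0.0, 0.0]
ft_force: [0.3, -0.4, 0.5]
grip_width: 0.0685
```

move_arm(motion=[0,0,0,0,0,0,0,0,0,0,0,0,0,0,0,0,0,0,0,0])

```text
time: 104.95
position: [0.4545, 0.3259, 0.2495]
orientation: [-3.141, -0.0, -0.001]
ft_force: [0.3, 0.3, 0.6]
grip_width: 0.068
```

Run:
```python
from h import *
look(dict(St=((.593,.117),.116,"L"),Ss=((.59,-.112),.1075,"S")),"16")
for n in("scene","top"):
    W=cloud(n,env.camera(n)[1])
    print(n,"probe",cap(W,(.594,.325),.03,.148),"jar",cap(W,(.7485,.018),.04,.102),"brown",cap(W,(.736,.221),.05,.1),"cream",cap(W,(.746,-.245),.05,.086))
a=cv2.imread("pics/scene16.png")[100:260,90:400]; b=cv2.imread("pics/top16.png")[120:260,90:400]
cv2.imwrite("pics/c16.png",np.vstack([cv2.resize(a,(620,320)),cv2.resize(b,(620,280))]))
```

```text
scene St [0.5917 0.1174] [1.90e-03 4.23e+02] cap [0.5927 0.1141 0.2022 0.5907]
scene Ss [ 0.5895 -0.1119] [1.60e-03 3.17e+02] cap [ 0.5908 -0.114   0.1938  0.5894]
top St [0.592  0.1171] [3.50e-03 2.83e+02] cap [0.5899 0.1166 0.1998 0.5895]
top Ss [ 0.5896 -0.112 ] [1.60e-03 1.87e+02] cap [ 0.588  -0.1113  0.1917  0.5883]
105.05 [0.45422962 0.32573114 0.24927253] [0.38416452 0.42071979 0.05429792]
scene probe [5.971e-01 3.239e-01 1.475e-01 5.966e-01 3.232e-01 1.550e-02 5.100e+01] jar [7.525e-01 1.760e-02 1.012e-01 7.507e-01 1.720e-02 2.860e-02 2.530e+02] brown [7.409e-01 2.231e-01 9.920e-02 7.419e-01 2.202e-01 4.300e-02 2.050e+02] cream [ 7.431e-01 -2.447e-01  8.490e-02  7.456e-01 -2.456e-01  4.080e-02
  2.050e+02]
top probe [5.923e-01 3.246e-01 1.470e-01 5.925e-01 3.247e-01 1.240e-02 6.400e+01] jar [7.489e-01 2.040e-02 1.002e-01 7.498e-01 2.030e-02 2.680e-02 2.190e+02] brown [7.435e-01 2.246e-01 9.850e-02 7.415e-01 2.221e-01 4.170e-02 1.630e+02] cream [ 7.473e-01 -2.471e-01  8.440e-02  7.446e-01 -2.446e-01  4.050e-02
  1.430e+02]
```

View pics/c16.png

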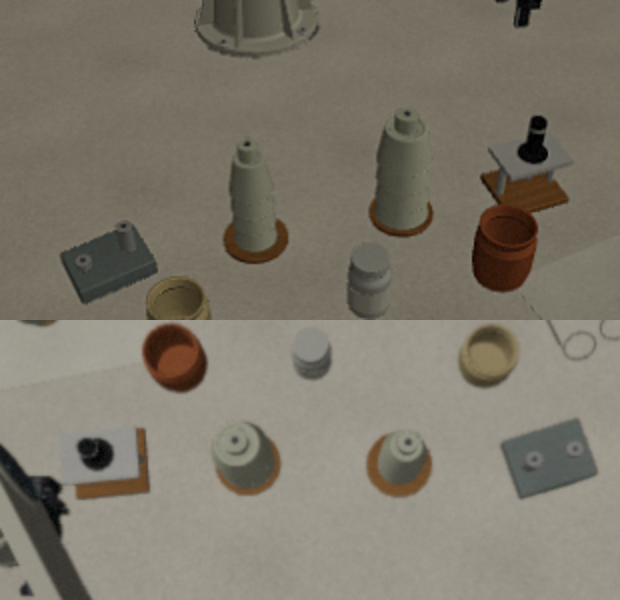

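Both stacks are upright, the probe hangs in its rest at its original place, the pots and jar have not moved, and the arm is clear. I'm handing in.

```bash
python3 -c "
from workcell import env
print(env.finish_job())"
```

```text
the job is handed in; nothing more can be done
None
```

I handed the job in at about 105 s of the 210 s allowed. All six sleeves are stacked, the four touches were made in order, and the probe is back in its rest. The hand-in reports no verdict, so this rests on my own checks.

- **Sleeves:** Each sleeve was lowered in steps of 0.2–0.5 mm and released at first contact, with about 2–5 N of added upward force. The first small sleeve briefly reached about 7.6 N; I backed off 0.3 mm before letting go. The force on the taper itself can't be measured from the wrist.
- **Touches:** I touched the short stud, the tall stud, the large stack and the small stack. The wrist force rose about 4–6 N each time, and the tip was within roughly 2–3 mm of the dot by camera.
- **Last check (two views):**
  - The stack axes are about 1–2 mm from their stands, upright, with tops at about 0.201 m (large) and 0.193 m (small).
  - The probe's top is at 0.147 m, as at the start.
  - The pots and jar are unmoved within measuring error, and the gripper is clear.
- **What disagreed:**
  - The small sleeves nested about 33 mm apart, not the stated 37 mm.
  - The top of the large stack sits about 1.5–2 mm off the stand's axis, a slight lean well within tolerance.
  - The gripper was 2 mm off in y when it took the last small sleeve; I measured this and corrected it before placing.

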